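# Refit a motorcycle clutch pressure plate and release bearing

## Task

The clutch in the crankcase on the bench is waiting for its pressure plate. Set the cast aluminium pressure plate, boss up, on the five spring posts of the clutch, turn it with a light hand (never bearing on the post ends with more than 30 N) until all five holes find their posts, and slide it down fully home on the plate pack. Then put the release bearing into the bore of the plate's boss, pin up and fully down on its shoulder, let go, and leave the other parts and tools on the bench where they lie.

Things in the scene. Friction and masses are not known exactly. Their poses are not given: they have to be found in the camera images.
- plate: clutch pressure plate, loose, boss up: bright aluminium disc, diameter 130, 8 thick, about 0.4 kg; five through holes of diameter 12, centres 46 from the axis, every 72 degrees, the first on its +x; rims 2 high round them. Central round boss to grip: diameter 41, from 8 to 28 above the underside; above it a collar, diameter 38, up to 38. Origin: centre of the underside; z up along the axis
- boss_bore (a point): on the plate's axis, 28 above its underside: centre of the floor (shoulder) of the collar's bore, which is 30 wide and 10 deep and open at the top. The bearing goes in here; when it is fully in, its underside is at this point and its top face flush with the collar
- bearing: release bearing, loose, standing pin up: steel bearing, diameter 27.6, 10 thick, lower edge chamfered, with a dark steel pin to grip, diameter 14, rising 24 above it (34 high in all); 0.07 kg. Origin: centre of the underside; z up along the pin. It stands in one of three places that it shares by chance with the piston and the gear pair
- engine: dark grey crankcase lying on its side, fixed to the bench, about 190 x 315 (four studs stick out 40 more), rim 81 high. Origin on the bench below the clutch axis, z up; crankshaft end 120 from it towards -y of this frame. The clutch faces up: a basket of radius 73 whose fingers end 109 above the bench, filled by the plate pack
- clutch_seat (a point): on the clutch axis: centre of the flat top of plate pack and hub, 110 above the bench, where the plate's underside lies when fully home. Axes of the crankcase, z up. Five fixed spring posts, diameter 10, rise 16 from this face at radius 46, every 72 degrees, their top 2.5 tapered to diameter 6.6
- post_ends (a point): on the clutch axis at the height of the post ends, 16 above the seat. The hub and posts do not turn, but the angle at which they stand is not measured and differs every time (these axes are the crankcase's, not the posts'). Not lined up, the plate rides on the post ends with its underside here; somewhere within any turn of 72 degrees all five holes meet the posts
- piston: bystander: aluminium piston standing, diameter 57, 46 high; origin centre of underside
- gear_pair: bystander: steel double gear lying flat, diameter 60, 24 high; origin centre of underside
- friction_disc: bystander: dark brown clutch friction ring lying flat, outer diameter 140, 4 thick; origin centre of underside
- screwdriver: bystander: screwdriver with yellow handle, 200 long, 26 high, lying along its x; origin under its middle
- spanner: bystander: steel spanner, 180 long, 8 high, lying along its x; origin under its middle
- pliers: bystander: pliers with orange handles, 175 long, 12 high, lying along its x; origin under the rivet's handle side
- bolt_dish: bystander: red dish of bolts, diameter 110, 26 high; origin centre of underside

How it is judged:
By the outcome, as a careful person would: the job done as asked, in the order asked, and still so for the second after the job is handed in, with the robot touching nothing.
It also fails if it takes over 72 s, if anything falls off the work surface, if the arm or the gripper's body presses on something with over 40 N, if the wrist force passes 120 N, or if a joint passes its speed limit or range.

## Robot

A 6-joint arm with a two-finger parallel gripper is mounted at the origin on the work surface. World frame = base frame: x ahead of the robot, y to its left, z up, the work surface at z = 0. Lengths are in m, angles in rad, forces in N, time in s.
With the tool pointing down it reaches from about 0.4 to 0.825 m from the base axis. Payload 7 kg.
Tool frame: the origin (TCP) lies on the mounting face of the last link; the fingertips stand 178 mm ahead of it and the grasp point (between the pads) lies 159 mm ahead of it; z points along the fingers, y is the direction in which the jaws open and shut (so a half turn about z gives the same grasp; the last joint's range is limited). The gripper opens to 88 mm and grips with 3 to 60 N. Pads are 19 mm wide; open, the fingers measure 130 mm over their backs; the gripper's body (78 mm by 193 mm) begins 47 mm behind the grasp point.
Start: joints at [-0.907, 0.359, 0.012, 0, -1.224, -0.288], TCP at [0.248, -0.628, 0.405] pointing down, gripper open.
Joint ranges: [-3.07, 3.07], [-1.43, 2.12], [-1.02, 1.25], [-3.03, 1.67], [-3.05, -0], [-3.03, 3.03]. Speed limits (rad/s): [2.39, 2.39, 3.01, 3.14, 3.14, 3.14].

## Interface

Orientations are given as [roll, pitch, yaw] about the fixed x, y, z axes, in that order (R = Rz(yaw) Ry(pitch) Rx(roll)).
In Python, from station import * gives the robot as it stands.
- The arm moves only by the tool arm_command, never from a script. Its argument "targets" is a list of rows, each a list of 3 entries, a list of its own where there are three numbers: the turn, a rotation vector about the world's x, y, z in rad, then the shift along the world's x, y, z in mm, then the closure, from 0 (fully open) to 1 (shut). In form: [[[wx, wy, wz], [tx, ty, tz], fingers], ...]. A call has 1 to 8 rows; each row shifts and turns the commanded pose from where the row before left it; what a row does not reach is not made up. A row lasts 1/10 s, in which the tool goes at most 50 mm and 8.59 degrees, less where a joint would pass 70% of its speed; a pose out of reach is approached as far as the arm can. A call with a gripper value outside its range is refused whole. The fingers move at their own pace and stop on an object; "squeeze" is the grip in N (left out, the last holds). Time passes only in rows, so rows that do not move let the fingers close. It gives the time, the measured TCP pose, the force and the opening at its end, in the units of the state.
- get_state(): the state, without advancing time (a new reading comes with each control period).
- grab_frame(name): name is "scene" or "top" or "wrist"; returns (picture, depth): 480x640x3 uint8, red, green, blue; 480x640 float32, m along the optical axis (not along the pixel's ray), 0 where there is no reading.
- camera_params(name): a dict with "mtx" (3x3 intrinsics, pixels), "eye" and "orientation" of the camera in the world. Camera axes: x right, y down, z forward; pixel columns grow to the right and rows downward; lengths in m; the calibration is good to about 2 mm. The wrist camera is an equidistant fisheye: a pixel r from the principal point sees the ray r / f radians off the axis. A picture is of the moment at which its call begins: read the wrist's pose just before it. camera_params takes no time and is no camera call; for the wrist camera it gives the pose at the moment of the call.
- job_done(): hands the job in, once; it reports no verdict.
The state is a dict: "t": time; "q": joint angles; "qd": joint speeds; "joint_efforts": joint torques, N m; "eef_pos": TCP position; "ee_rot": TCP orientation; "force": force on the tool from outside, world axes, zero at the start; "moment": the same for the moment, N m; "width": finger opening in m.
Only numpy, scipy, OpenCV 4.12 (cv2) and the standard library are available. Lean on these libraries where they do the work, as an engineer would, in place of code of your own. Each camera call takes 0.05 s, during which the arm holds its last target.

## Working session

There is one attempt and no reset: what is moved stays moved. The work goes in short steps, Python scripts to look and compute and a tool call to move; the robot and the scene stay as the last step left them, time stands still between calls to the robot, and variables do not carry over. Pictures are saved under pics/ and viewed, and the job is handed in when it is done.

Besides the shell and the picture viewer there is one more tool, called in YAML: its name, and indented under it one key for each argument. arm_command: Moves the arm, as the interface text tells. Its arguments: {"type":"object","properties":{"targets":{"type":"array"},"squeeze":{"type":"number"}},"required":["targets"]}

```bash
ls; mkdir -p pics; cat > h.py <<'E'
from station import *
import numpy as np, cv2
def save(n,im): cv2.imwrite(f'pics/{n}.png',im[:,:,::-1])
E
python3 - <<'E'
from h import *
s=get_state(); print(s)
for n in ("scene","top","wrist"):
    p=camera_params(n); print(n,p)
    im,d=grab_frame(n); save(n+'0',im); np.save(f'pics/{n}0.npy',d)
E
```

```text
pics
{'t': 0.0, 'q': array([-9.06904509e-01,  3.59374457e-01,  1.10690465e-02, -3.40466239e-04,
       -1.22411780e+00, -2.88092772e-01]), 'qd': array([-0.00069444, -0.00081921,  0.00051411,  0.00010105, -0.0013585 ,
       -0.00108921]), 'joint_efforts': array([-1.57075365e-04, -5.82728863e+01,  2.93060786e+01,  6.99712381e+00,
        7.12120032e-03, -1.60877821e-04]), 'eef_pos': array([ 0.24765556, -0.6277148 ,  0.40373667]), 'ee_rot': array([ 3.13994187e+00, -1.55410050e-04, -2.76590942e+00]), 'force': array([ 0.43025616,  1.313736  , -0.30902318]), 'moment': array([ 0.01089584,  0.00506127, -0.02268883]), 'width': 0.08765732321245377}
scene {'mtx': array([[478.35505399,   0.        , 322.58206558],
       [  0.        , 478.35505399, 244.72749684],
       [  0.        ,   0.        ,   1.        ]]), 'eye': array([ 1.41754293, -0.24751934,  0.91840194]), 'orientation': array([-2.27975235,  0.0133787 ,  1.22787197])}
top {'mtx': array([[483.69613797,   0.        , 318.15309149],
       [  0.        , 483.69613797, 244.36430131],
       [  0.        ,   0.        ,   1.        ]]), 'eye': array([0.45205896, 0.05521635, 1.30250929]), 'orientation': array([-3.08369539e+00, -2.30850375e-04, -1.54433221e+00])}
wrist {'mtx': array([[371.64829954,   0.        , 317.3246792 ],
       [  0.        , 371.64829954, 230.39764436],
       [  0.        ,   0.        ,   1.        ]]), 'eye': array([ 0.17214163, -0.65682197,  0.3830601 ]), 'orientation': array([ 2.83921829e+00, -6.49093512e-04,  1.94666396e+00])}
```

View pics/top0.png

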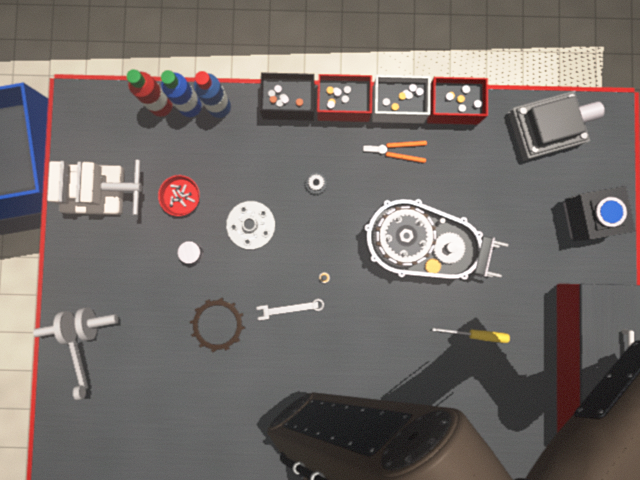

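View pics/scene0.png

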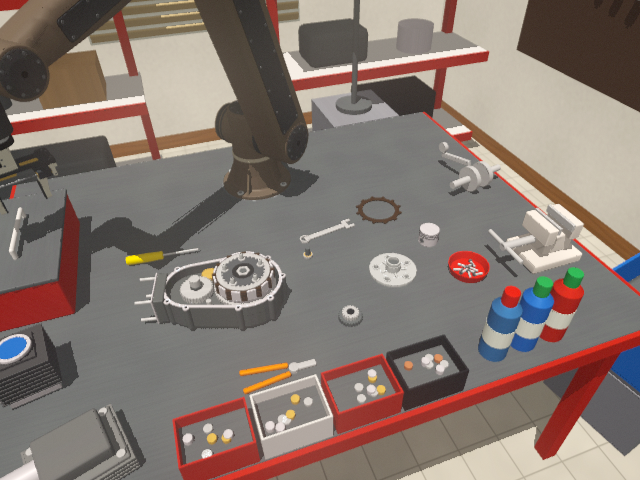

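View pics/wrist0.png

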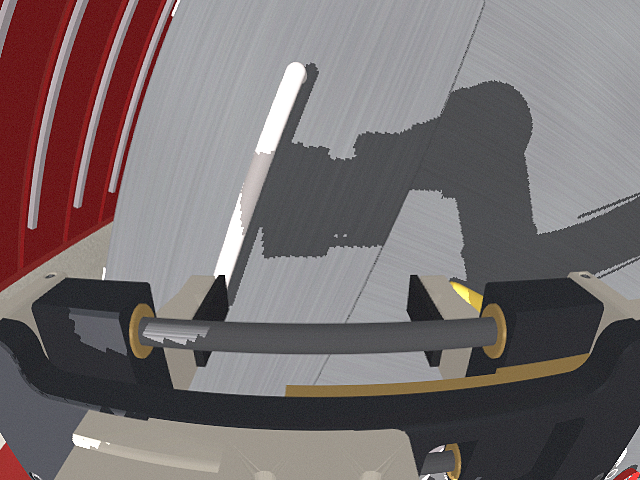

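The top view shows the plate near px (250,225), the bearing near (324,278) between the arm and plate, and the clutch near (406,236). I'll measure these with depth.

```bash
cat >> h.py <<'E'
from scipy.spatial.transform import Rotation as Ro
def cloud(p,d):
    R=Ro.from_euler('xyz',p['orientation']).as_matrix(); K=p['mtx']
    v,u=np.mgrid[:480,:640]
    c=np.stack([(u-K[0,2])/K[0,0]*d,(v-K[1,2])/K[1,1]*d,d],-1)
    return c@R.T+p['eye']
E
python3 - <<'E'
from h import *
for n in("top","scene"):
    d=np.load(f'pics/{n}0.npy'); P=cloud(camera_params(n),d); np.save(f'pics/P{n}.npy',P)
    def near(x,y,r,z0,z1):
        m=(np.hypot(P[...,0]-x,P[...,1]-y)<r)&(P[...,2]>z0)&(P[...,2]<z1)&(d>0); return P[m]
    if n=="top":
        for u,v in((250,225),(324,278),(406,236),(300,330),(490,336),(450,248)): print(u,v,P[v,u])
    pl=P[(P[...,2]<0.02)&(P[...,2]>-0.02)&(np.abs(P[...,0]-.45)<.25)&(np.abs(P[...,1])<.4)]; print(n,'bench',np.median(pl[:,2]))
    c=P[225,250] if n=="top" else c
    for z0,z1,r in((.003,.013,.085),(.02,.032,.04),(.032,.045,.04)):
        q=near(c[0],c[1],r,z0,z1); 
        if len(q): print('plate',z0,len(q),q.mean(0),np.median(q,0),(q.max(0)+q.min(0))/2,q.max(0)-q.min(0))
    b=np.load('pics/Ptop.npy')[278,324]
    for z0,z1 in((.004,.016),(.025,.045)):
        q=near(b[0],b[1],.03,z0,z1); 
        if len(q): print('bear',z0,len(q),q.mean(0),np.median(q,0),(q.max(0)+q.min(0))/2,q.max(0)-q.min(0))
im=cv2.imread('pics/top0.png')
cv2.imwrite('pics/z1.png',cv2.resize(im[180:300,220:360],None,fx=5,fy=5,interpolation=2))
cv2.imwrite('pics/z2.png',cv2.resize(im[180:300,350:510],None,fx=5,fy=5,interpolation=2))
E
```

```text
250 225 [0.57263951 0.23877525 0.0258397 ]
324 278 [0.43785349 0.03924782 0.0342947 ]
406 236 [ 0.54747646 -0.15945882  0.11175167]
300 330 [0.29753122 0.09924035 0.00186945]
490 336 [ 0.29815065 -0.39819553  0.02740284]
450 248 [ 0.52135622 -0.2714941   0.10021323]
top bench 0.0002015847178626906
plate 0.003 1590 [0.57454492 0.23907607 0.00758937] [0.57505522 0.23736238 0.00763172] [0.57405523 0.23962916 0.00798071] [0.16528853 0.16714727 0.00993677]
plate 0.02 117 [0.57428631 0.23812253 0.02779334] [0.57491874 0.23838328 0.02813146] [0.57522383 0.23469669 0.02612812] [0.03800784 0.04327486 0.01169019]
plate 0.032 71 [0.57551658 0.23998355 0.03745144] [0.57586645 0.24027031 0.03758122] [0.57432214 0.23971234 0.03840507] [0.03660415 0.03716902 0.01219186]
bear 0.004 82 [0.4387648  0.039219   0.00865731] [0.4389615  0.03925877 0.0086813 ] [0.43506151 0.04049174 0.0093803 ] [0.05360224 0.0455043  0.01075931]
bear 0.025 21 [0.43947629 0.03864997 0.03304044] [0.44031613 0.0391986  0.03342753] [0.43915912 0.03924305 0.03276756] [0.01311613 0.01059018 0.01091094]
scene bench 0.002654568186934214
plate 0.003 1226 [0.58195904 0.23655894 0.00839474] [0.58818099 0.2305664  0.0091106 ] [0.57309351 0.23886365 0.00799804] [0.1679492  0.16813614 0.00999505]
plate 0.02 88 [0.5830056  0.24067401 0.02775987] [0.58444293 0.24038856 0.02887408] [0.57873554 0.24225026 0.02597006] [0.03968122 0.03987327 0.01184286]
plate 0.032 101 [0.57814687 0.24254489 0.03747449] [0.57790035 0.24257714 0.03742508] [0.57810998 0.24248946 0.03836457] [0.0388334  0.03818018 0.01271312]
bear 0.004 81 [0.44615891 0.03921308 0.0089111 ] [0.44904273 0.03813718 0.00810947] [0.43852831 0.04160798 0.00982726] [0.05760789 0.05522986 0.01164693]
bear 0.025 29 [0.44316587 0.04120105 0.03339215] [0.44479755 0.0415307  0.03401688] [0.44109388 0.04094839 0.03255034] [0.01633886 0.01328409 0.01490974]
```

View pics/z1.png

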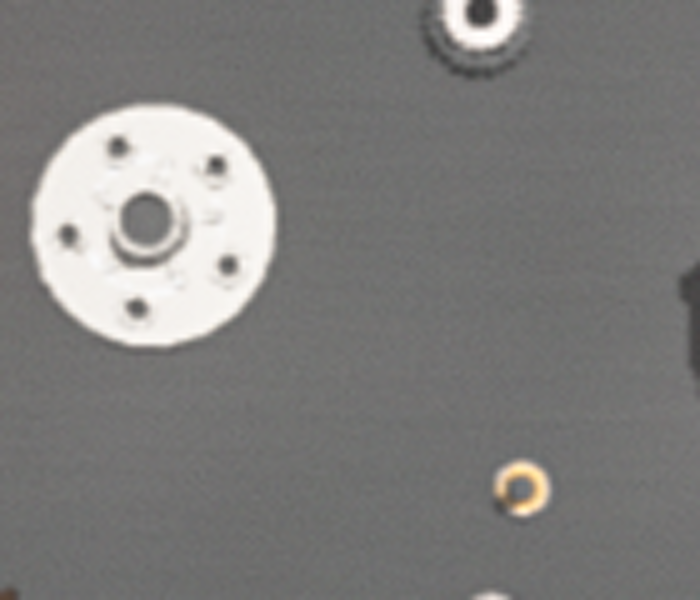

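View pics/z2.png

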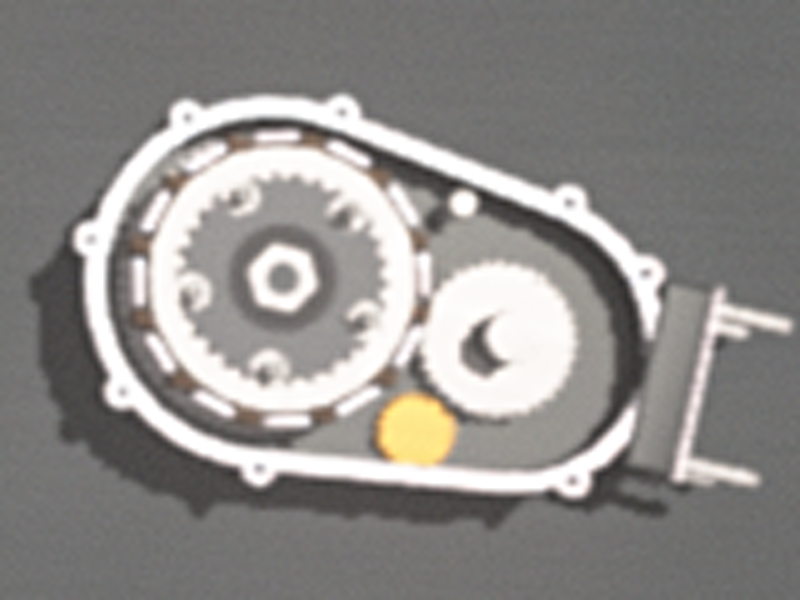

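The zoomed views show the plate's five holes and the five posts around the hub nut. I'll take first estimates of the angles from the top view.

```bash
cat >> h.py <<'E'
def px2plane(n,uv,z,p=None):
    p=p or camera_params(n); uv=np.atleast_2d(np.float64(uv)).reshape(-1,1,2)
    K=p['mtx']; R=Ro.from_euler('xyz',p['orientation']).as_matrix()
    if n=='wrist':
        xy=(uv[:,0]-K[:2,2])/K[0,0]; th=np.hypot(*xy.T)[:,None]; r=np.hstack([xy/np.maximum(th,1e-9)*np.sin(th),np.cos(th)])
    else:
        r=np.hstack([cv2.undistortPoints(uv,K,None)[:,0],np.ones((len(uv),1))])
    r=r@R.T; return p['eye']+r*((z-p['eye'][2])/r[:,2])[:,None]
def proj(n,X,p=None):
    p=p or camera_params(n); R=Ro.from_euler('xyz',p['orientation']).as_matrix(); K=p['mtx']
    c=(np.atleast_2d(X)-p['eye'])@R
    if n=='wrist':
        rho=np.hypot(c[:,0],c[:,1]); th=np.arctan2(rho,c[:,2]); return c[:,:2]/rho[:,None]*(th*K[0,0])[:,None]+K[:2,2]
    return c[:,:2]/c[:,2:]*K[0,0]+K[:2,2]
def fit5(pts,r=.046):
    # fit centre and phase of 5 points on circle
    from scipy.optimize import least_squares
    c0=pts.mean(0)[:2]; a=np.arctan2(*(pts[:,:2]-c0).T[::-1])
    ph=np.angle(np.exp(5j*a).mean())/5
    k=np.round((a-ph)/(2*np.pi/5))
    f=lambda x:(np.c_[x[0]+r*np.cos(x[2]+k*2*np.pi/5),x[1]+r*np.sin(x[2]+k*2*np.pi/5)]-pts[:,:2]).ravel()
    s=least_squares(f,[*c0,ph]); return s.x,np.abs(s.fun).max()*1e3
E
python3 - <<'E'
from h import *
h=np.array([(118,147),(217,166),(229,265),(137,308),(68,235)])/5+[220,180]
x,e=fit5(px2plane('top',h,.010)); print('plate',x[:2],np.degrees(x[2]),e)
q=np.array([(242,200),(348,212),(367,320),(267,367),(193,293)])/5+[350,180]
x,e=fit5(px2plane('top',q,.124)); print('posts',x[:2],np.degrees(x[2]),e)
print(px2plane('top',[(350+284/5,180+280/5)],.115))
print(px2plane('top',[(220+522/5,180+488/5)],.010))
for n in('top','scene'):
    P=np.load(f'pics/P{n}.npy'); m=(np.hypot(P[...,0]-.548,P[...,1]+.159)<.06)&(P[...,2]>.117)
    print(np.round(P[m],3)[::1][:60].tolist(), m.sum())
E
```

```text
plate [0.57466726 0.23903039] 26.72300865961306 0.33767998273015465
posts [ 0.54737071 -0.15889922] 28.393497263330705 2.5676412111954594
[[ 0.54726832 -0.160842    0.115     ]]
[[0.43867313 0.03790328 0.01      ]]
[[0.593, -0.135, 0.123], [0.593, -0.137, 0.124], [0.592, -0.139, 0.127], [0.593, -0.141, 0.126], [0.59, -0.135, 0.122], [0.59, -0.136, 0.13], [0.59, -0.139, 0.125], [0.59, -0.141, 0.128], [0.588, -0.135, 0.123], [0.588, -0.137, 0.124], [0.588, -0.139, 0.125], [0.588, -0.141, 0.127], [0.585, -0.137, 0.122], [0.585, -0.139, 0.127], [0.586, -0.19, 0.128], [0.586, -0.193, 0.126], [0.584, -0.188, 0.128], [0.584, -0.191, 0.126], [0.584, -0.193, 0.127], [0.584, -0.195, 0.127], [0.581, -0.188, 0.126], [0.582, -0.191, 0.125], [0.582, -0.194, 0.123], [0.582, -0.195, 0.126], [0.579, -0.189, 0.122], [0.579, -0.191, 0.124], [0.579, -0.193, 0.125], [0.58, -0.196, 0.123], [0.57, -0.2, 0.117], [0.565, -0.193, 0.117], [0.554, -0.161, 0.118], [0.546, -0.114, 0.121], [0.545, -0.116, 0.123], [0.543, -0.111, 0.121], [0.543, -0.113, 0.128], [0.543, -0.115, 0.127], [0.543, -0.118, 0.127], [0.54,
[... 1269 characters left out ...]
1, 0.125], [0.544, -0.108, 0.121], [0.545, -0.116, 0.121], [0.548, -0.114, 0.124], [0.546, -0.111, 0.121], [0.548, -0.109, 0.122], [0.547, -0.117, 0.12], [0.545, -0.114, 0.118], [0.53, -0.201, 0.129], [0.53, -0.199, 0.129], [0.531, -0.197, 0.129], [0.531, -0.194, 0.128], [0.548, -0.115, 0.118], [0.531, -0.202, 0.128], [0.533, -0.2, 0.129], [0.533, -0.197, 0.128], [0.531, -0.195, 0.126], [0.54, -0.146, 0.117], [0.529, -0.202, 0.122], [0.535, -0.2, 0.127], [0.536, -0.198, 0.127], [0.536, -0.196, 0.127], [0.531, -0.203, 0.121], [0.535, -0.201, 0.124], [0.534, -0.198, 0.123], [0.535, -0.196, 0.123], [0.532, -0.201, 0.118], [0.534, -0.199, 0.119], [0.535, -0.196, 0.12], [0.59, -0.139, 0.129]] 100
```

arm_command:
  targets:
    - [[0, 0, 0.104], [22, 40, 3], 0]
    - [[0, 0, 0.104], [22, 40, 3], 0]
    - [[0, 0, 0.104], [22, 40, 3], 0]
    - [[0, 0, 0.104], [22, 40, 3], 0]
    - [[0, 0, 0.104], [22, 40, 3], 0]
    - [[0, 0, 0.104], [22, 40, 0], 0]
    - [[0, 0, 0.104], [22, 40, 0], 0]
    - [[0, 0, 0.104], [22, 40, 0], 0]
  squeeze: 20

```text
t: 0.95
eef_pos: [0.4241, -0.3061, 0.4197]
ee_rot: [-3.141, 0.0, -1.93]
force: [0.6, -0.3, -0.7]
width: 0.0876
```

arm_command:
  targets:
    - [[0, 0, 0.104], [23, 41, 0], 0]
    - [[0, 0, 0.104], [23, 41, 0], 0]
    - [[0, 0, 0.104], [23, 41, 0], 0]
    - [[0, 0, 0.104], [23, 41, 0], 0]
    - [[0, 0, 0.104], [23, 41, 0], 0]
    - [[0, 0, 0], [0, 0, 0], 0]

```text
t: 1.55
eef_pos: [0.5408, -0.0989, 0.4191]
ee_rot: [-3.141, 0.0, -1.406]
force: [0.0, -0.4, -0.4]
width: 0.0877
```

```bash
cat >> h.py <<'E'
import pickle
def shot(n,cam='wrist'):
    p=camera_params(cam); im,d=grab_frame(cam); save(n,im); pickle.dump((p,d),open(f'pics/{n}.pkl','wb')); return p,im,d
def load(n):
    p,d=pickle.load(open(f'pics/{n}.pkl','rb')); return p,cv2.imread(f'pics/{n}.png'),d
E
python3 - <<'E'
from h import *
s=get_state(); print(s['t'],s['eef_pos'],s['ee_rot'],s['q'],s['force'])
p,im,d=shot('w1'); print(p)
print(proj('wrist',[[.549,-.159,.126],[.575,.239,.03],[.44,.039,.03]],p))
E
```

```text
1.55 [ 0.54084386 -0.09891194  0.4191457 ] [-3.14149450e+00  2.53498007e-04 -1.40608472e+00] [ 1.75355089e-01  1.43486204e-01 -2.43780181e-01 -2.72639705e-04
 -1.18342911e+00 -1.05405129e-02] [ 0.01143854 -0.35670997 -0.39213922]
{'mtx': array([[371.64829954,   0.        , 317.3246792 ],
       [  0.        , 371.64829954, 230.39764436],
       [  0.        ,   0.        ,   1.        ]]), 'eye': array([ 0.55391087, -0.17817145,  0.39837826]), 'orientation': array([ 2.83959725e+00,  2.70413706e-04, -2.97669814e+00])}
[[319.75605544 145.01965593]
 [254.63470551 427.23190083]
 [382.9054273  326.71839658]]
```

View pics/w1.png

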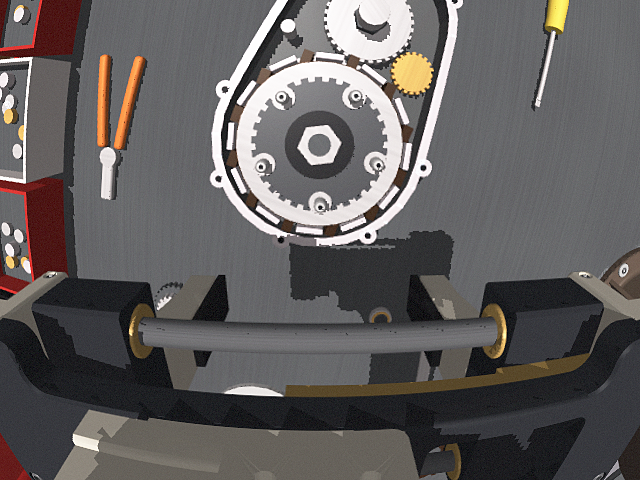

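Clear view of the clutch: post ends at about px (282,97), (356,97), (378,164), (321,204) and (263,165), with the nut at (320,145). Next are a second clutch view and a bearing view on the way to the plate.

arm_command:
  targets:
    - [[0, 0, 0], [-30, 30, 0], 0]
    - [[0, 0, 0], [-30, 30, 0], 0]
    - [[0, 0, 0], [0, 0, 0], 0]

```text
t: 1.9
eef_pos: [0.4756, -0.042, 0.4198]
ee_rot: [3.142, 0.001, -1.413]
force: [0.6, 0.3, 1.0]
width: 0.0877
```

```bash
python3 - <<'E'
from h import *
p,im,d=shot('w2'); print(p['eye'],p['orientation'])
a=cv2.imread('pics/w1.png')[80:225,210:430]; b=cv2.imread('pics/w2.png')[20:240,150:450]
cv2.imwrite('pics/w1z.png',cv2.resize(a,None,fx=3.6,fy=3.6,interpolation=2)); cv2.imwrite('pics/w2z.png',cv2.resize(b,None,fx=2.6,fy=2.6,interpolation=2))
E
```

```text
[ 0.48805433 -0.12134316  0.39897511] [ 2.83881914e+00  8.80882915e-05 -2.98407898e+00]
```

View pics/w1z.png

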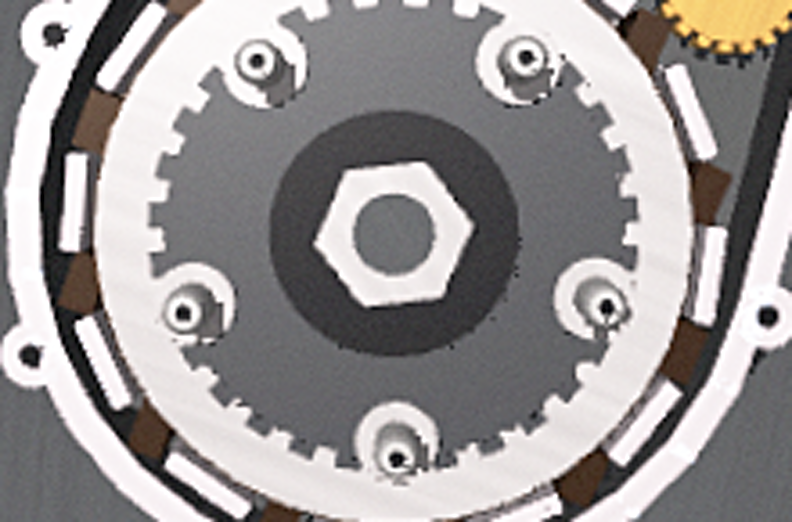

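View pics/w2z.png

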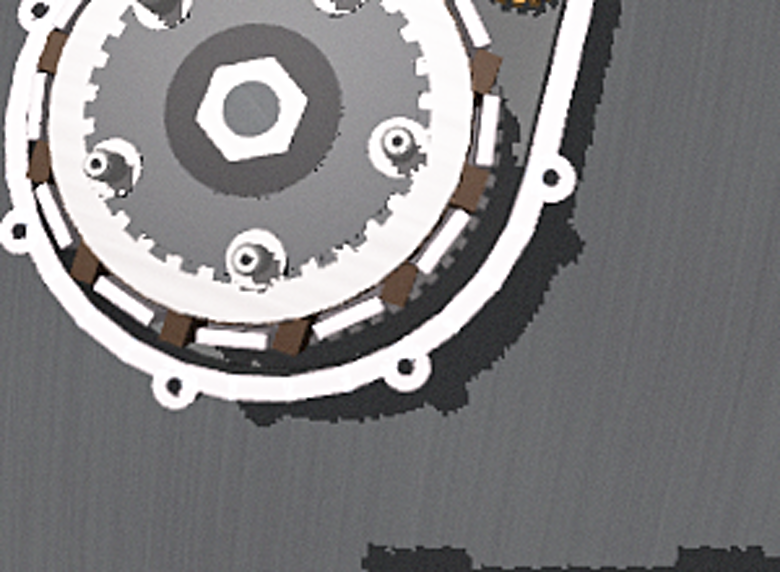

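arm_command:
  targets:
    - [[0, 0, 0], [-6, 40, 0], 0]
    - [[0, 0, 0], [-6, 40, 0], 0]
    - [[0, 0, 0], [-6, 40, 0], 0]
    - [[0, 0, 0], [-6, 40, 0], 0]
    - [[0, 0, 0], [0, 0, 0], 0]

```text
t: 2.45
eef_pos: [0.4549, 0.1196, 0.4197]
ee_rot: [-3.141, 0.0, -1.412]
force: [-0.0, -0.6, -0.7]
width: 0.0878
```

```bash
python3 - <<'E'
from h import *
p,im,d=shot('w3'); print(p['eye'],p['orientation'])
E
```

```text
[0.46750241 0.04021792 0.39892096] [ 2.83946977e+00  6.89525762e-04 -2.98259505e+00]
```

View pics/w3.png

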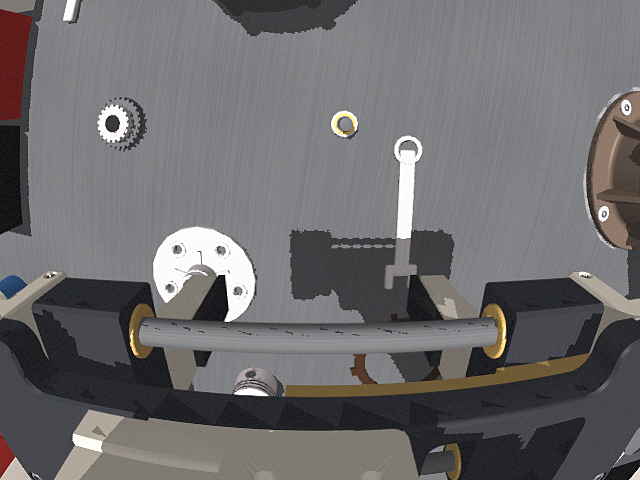

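In w2 the visible posts are at zoom px (98,162), (397,142) and (247,261). In w3 the bearing stands at (345,124), near the spanner, and the plate is at the lower left (205,272).

```bash
python3 - <<'E'
from h import *
p1,_,d1=load('w1');p2,_,_=load('w2');p3,im3,d3=load('w3')
z1=np.array([(257,60),(526,57),(606,307),(397,457),(184,312),(394,234)])/3.6+[210,80]-.36
z2=np.array([(397,142),(247,261),(98,162),(251,108)])/2.6+[150,20]-.3
x,e=fit5(px2plane('wrist',z1[:5],.126,p1)); print('posts',x[:2],np.degrees(x[2]),e)
# triangulate
def tri(ps,uvs):
    A=[];b=[]
    for p,uv in zip(ps,uvs):
        P=px2plane('wrist',[uv],0,p)[0]; r=P-p['eye']; r/=np.linalg.norm(r); M=np.eye(3)-np.outer(r,r); A.append(M); b.append(M@p['eye'])
    return np.linalg.lstsq(np.vstack(A),np.hstack(b),rcond=None)[0]
for i,j in((2,0),(3,1),(4,2),(5,3)): print(tri([p1,p2],[z1[i],z2[j]]))
print('bearing', px2plane('wrist',[(344,124)],.010,p3),px2plane('wrist',[(345.5,124)],.034,p3))
b=cv2.resize(im3[100:150,310:430],None,fx=6,fy=6,interpolation=2); cv2.imwrite('pics/w3z.png',b)
b=cv2.resize(im3[215:330,140:270],None,fx=5,fy=5,interpolation=2); cv2.imwrite('pics/w3p.png',b)
E
```

```text
posts [ 0.54935188 -0.15828068] 28.21876868024541 0.3144933147558593
[ 0.50377213 -0.15173637  0.12411673]
[ 0.54112915 -0.1123833   0.12247757]
[ 0.58959748 -0.1366043   0.12457507]
[ 0.54925005 -0.15812241  0.11019738]
bearing [[0.43958716 0.04178903 0.01      ]] [[0.43987105 0.0414406  0.034     ]]
```

View pics/w3z.png

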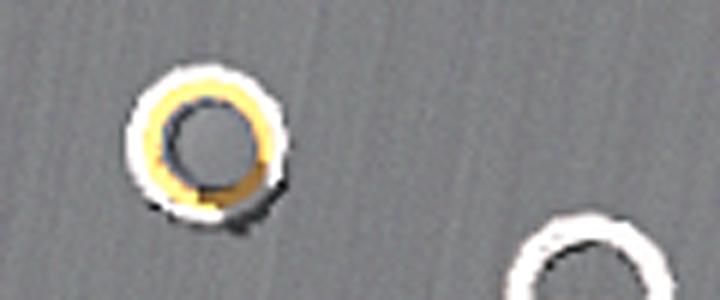

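arm_command:
  targets:
    - [[0, 0, 0], [28, 40, 0], 0]
    - [[0, 0, 0], [28, 40, 0], 0]
    - [[0, 0, 0], [28, 40, 0], 0]
    - [[0, 0, 0], [28, 40, 0], 0]
    - [[0, 0, 0], [0, 20, 0], 0]
    - [[0, 0, 0], [0, 0, 0], 0]

```text
t: 3.1
eef_pos: [0.5682, 0.2978, 0.4177]
ee_rot: [3.139, -0.001, -1.415]
force: [0.0, -0.7, -0.2]
width: 0.0874
```

```bash
python3 - <<'E'
from h import *
p,im,d=shot('w4'); print(p['eye'],p['orientation'])
E
```

```text
[0.58058344 0.21840441 0.39707296] [ 2.84133058e+00 -2.00265301e-03 -2.98522831e+00]
```

View pics/w4.png

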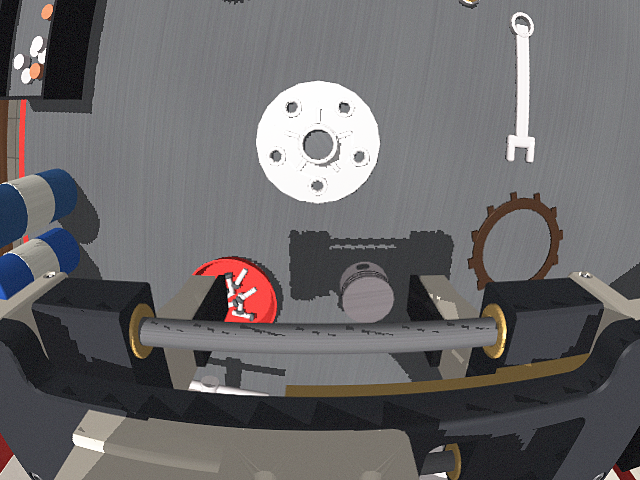

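The plate is fully visible in w4, with its boss at (320,146) and holes at about (292,107), (345,107), (359,156), (318,186) and (278,156).

```bash
python3 - <<'E'
from h import *
p,im,d=load('w4')
cv2.imwrite('pics/w4z.png',cv2.resize(im[75:210,250:390],None,fx=4.4,fy=4.4,interpolation=2))
E
```

```text
(no output)
```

View pics/w4z.png

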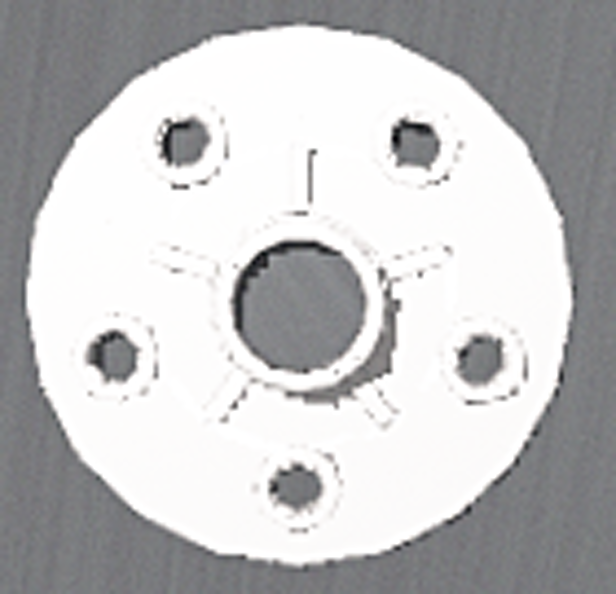

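```bash
python3 - <<'E'
from h import *
p,im,d=load('w4')
R=Ro.from_euler('xyz',p['orientation']).as_matrix()
z=np.array([(187,143),(417,144),(485,360),(299,488),(118,357)])/4.4+[250,75]-.39
x,e=fit5(px2plane('wrist',z,.010,p)); print('plate',x[:2],np.degrees(x[2]),e)
print('outer', px2plane('wrist',[((28+573)/2/4.4+250-.4,(25+563)/2/4.4+75-.4)],.008,p))
print('collar',px2plane('wrist',[(306/4.4+250-.4,307/4.4+75-.4),],.038,p))
# world cloud from depth along optical axis
v,u=np.mgrid[:480,:640]; K=p['mtx']; xy=np.stack([(u-K[0,2])/K[0,0],(v-K[1,2])/K[0,0]],-1); th=np.linalg.norm(xy,axis=-1,keepdims=True)
r=np.concatenate([xy/np.maximum(th,1e-9)*np.tan(th),np.ones_like(th)],-1)*d[...,None]
P=r@R.T+p['eye']
dx=P[...,:2]-x[:2]; rr=np.hypot(*np.moveaxis(dx,-1,0)); aa=np.degrees(np.arctan2(dx[...,1],dx[...,0])-x[2])%72
for lo,hi in((19,21),(21,24),(24,27),(27,30),(30,33),(33,36),(36,39)):
    m=(rr>lo*1e-3)&(rr<hi*1e-3); mr=m&(abs(aa-36)<4); mo=m&(abs(aa-18)<8)
    print(lo,hi,P[mr][:,2].mean().round(4),P[mr][:,2].max().round(4),P[mo][:,2].mean().round(4))
E
```

```text
plate [0.57521957 0.24245349] 26.570401886908815 0.39661340895155717
outer [[0.575537   0.24160348 0.008     ]]
collar [[0.57429397 0.24245897 0.038     ]]
19 21 0.0209 0.0283 0.0215
21 24 0.0113 0.0129 0.0117
24 27 0.011 0.0128 0.2601
27 30 0.2351 0.3226 0.2636
30 33 0.2941 0.3244 0.3371
33 36 0.2879 0.3517 0.3123
36 39 0.3339 0.3575 0.2289
```

arm_command:
  targets:
    - [[0, 0, 0], [3, -28, -20], 0]
    - [[0, 0, 0], [4, -28, -30], 0]
    - [[0, 0, 0], [0, 0, -40], 0]
    - [[0, 0, 0], [0, 0, -40], 0]
    - [[0, 0, 0], [0, 0, -30], 0]
    - [[0, 0, 0], [0, 0, -25], 0]
    - [[0, 0, 0], [0, 0, -15], 0]
    - [[0, 0, 0], [0, 0, 0], 0]

```text
t: 3.95
eef_pos: [0.573, 0.2386, 0.2178]
ee_rot: [3.138, -0.002, -1.416]
force: [-1.2, -0.2, 0.1]
width: 0.0878
```

```bash
python3 - <<'E'
from h import *
s=get_state(); print(s['t'],s['eef_pos'],s['ee_rot'],s['force'])
shot('w5')
s=get_state(); print(s['t'],s['eef_pos'],s['ee_rot'],s['force'])
E
```

```text
3.95 [0.57301687 0.23863689 0.21784738] [ 3.13796205e+00 -1.87215827e-03 -1.41585160e+00] [-1.20648207 -0.24543853  0.10477863]
4.0 [0.57360285 0.23930123 0.21939022] [ 3.14003972e+00 -1.10524352e-03 -1.41525942e+00] [ 0.4638375   0.14478671 -0.18154077]
```

View pics/w5.png

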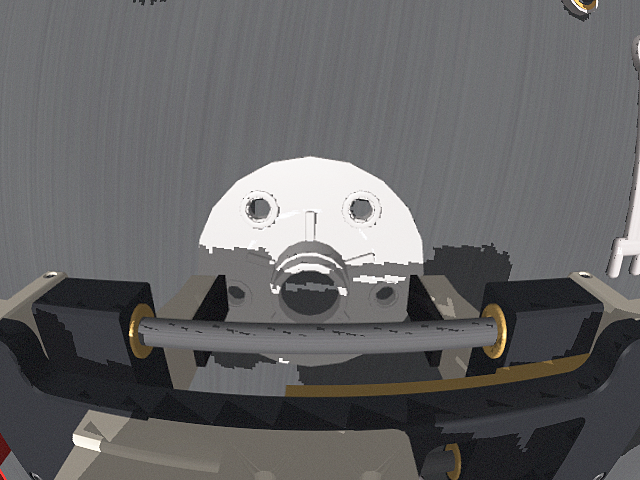

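```bash
python3 - <<'E'
from h import *
p,im,d=load('w5')
cv2.imwrite('pics/w5z.png',cv2.resize(im[230:340,180:450],None,fx=2.9,fy=2.9,interpolation=2))
print(px2plane('wrist',[(310,286),(260,208.5),(362,208.5)],.038,p)[0],px2plane('wrist',[(260,208.5),(362,208.5)],.010,p))
x=[.57522,.24245,np.radians(26.57)]
X=[[x[0]+.046*np.cos(x[2]+k*1.2566),x[1]+.046*np.sin(x[2]+k*1.2566),.01] for k in range(5)]+[[x[0],x[1],.038]]
print(proj('wrist',X,p).round(1))
# gripper centreline at fingertip
s=[.5733,.239,.2186]
print(proj('wrist',[[s[0],s[1],s[2]-.178],[s[0],s[1],s[2]-.159],[s[0]+.044*np.sin(-1.4155),s[1]-.044*np.cos(-1.4155),s[2]-.159],[s[0]-.044*np.sin(-1.4155),s[1]+.044*np.cos(-1.4155),s[2]-.159]],p))
E
```

```text
[0.57624723 0.23551772 0.038     ] [[0.60707278 0.20903949 0.01      ]
 [0.55448143 0.20090151 0.01      ]]
[[234.7 296.9]
 [310.9 344.3]
 [387.2 297.7]
 [362.6 210. ]
 [259.1 209.6]
 [310.  299. ]]
[[315.01771785 295.78461826]
 [314.92512632 316.06852689]
 [415.90560678 313.87483593]
 [214.12230642 314.076417  ]]
```

View pics/w5z.png

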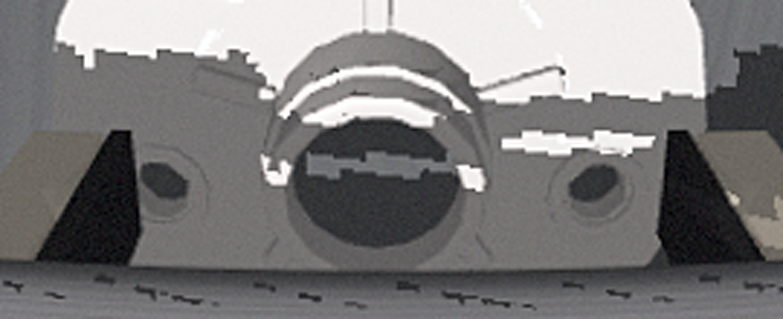

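arm_command:
  targets:
    - [[0, 0, 0], [2, 2.5, -12], 0]
    - [[0, 0, 0], [0, 0, -11], 0]
    - [[0, 0, 0], [0, 0, 0], 0]
    - [[0, 0, 0], [0, 0, 0], 0.35]
    - [[0, 0, 0], [0, 0, 0], 0.45]
    - [[0, 0, 0], [0, 0, 0], 0.6]
    - [[0, 0, 0], [0, 0, 0], 0.7]
    - [[0, 0, 0], [0, 0, 0], 0.7]
  squeeze: 40

```text
t: 4.8
eef_pos: [0.5757, 0.2437, 0.1969]
ee_rot: [-3.141, 0.0, -1.414]
force: [0.0, 0.7, -0.2]
width: 0.0529
```

arm_command:
  targets:
    - [[0, 0, 0], [0, 0, 0], 0.7]
    - [[0, 0, 0], [0, 0, 0], 0.7]
    - [[0, 0, 0], [0, 0, 0], 0.7]

```text
t: 5.1
eef_pos: [0.5757, 0.2436, 0.1967]
ee_rot: [-3.142, 0.0, -1.414]
force: [-1.3, 0.2, 0.9]
width: 0.04
```

```bash
python3 - <<'E'
from h import *
s=get_state(); print(s['t'],s['eef_pos'],s['ee_rot'],s['force'],s['width'])
E
```

```text
5.1 [0.57571837 0.24363931 0.19672145] [-3.14154543e+00  3.65390967e-05 -1.41375530e+00] [-1.29430044  0.19316765  0.92027649] 0.03999025434491553
```

arm_command:
  targets:
    - [[0, 0, 0], [0, 0, 0], 0.7]
    - [[0, 0, 0], [0, 0, 0], 0.7]

```text
t: 5.3
eef_pos: [0.5757, 0.2437, 0.1967]
ee_rot: [-3.142, 0.0, -1.414]
force: [0.8, 0.2, 1.9]
width: 0.0396
```

arm_command:
  targets:
    - [[0, 0, 0], [0, 0, 10], 0.7]
    - [[0, 0, 0], [0, 0, 20], 0.7]
    - [[0, 0, 0], [0, 0, 20], 0.7]
    - [[0, 0, 0], [0, 0, 0], 0.7]

```text
t: 5.7
eef_pos: [0.5764, 0.2441, 0.2495]
ee_rot: [-3.138, 0.002, -1.413]
force: [0.0, 1.1, -3.7]
width: 0.04
```

```bash
python3 - <<'E'
from h import *
s=get_state(); print(s['t'],s['eef_pos'],s['ee_rot'],s['force'],s['width'])
shot('w6')
s=get_state(); print(s['t'],s['eef_pos'],s['ee_rot'],s['force'],s['width'])
E
```

```text
5.7 [0.57644427 0.24412363 0.24947981] [-3.13764676e+00  1.88708022e-03 -1.41338940e+00] [ 0.02042991  1.12678161 -3.72401725] 0.039978056075188444
5.75 [0.57587858 0.24380013 0.24776199] [-3.13961326e+00  1.39161682e-03 -1.41391750e+00] [ 0.19870847  0.09533853 -5.17759512] 0.039401227253651264
```

View pics/w6.png

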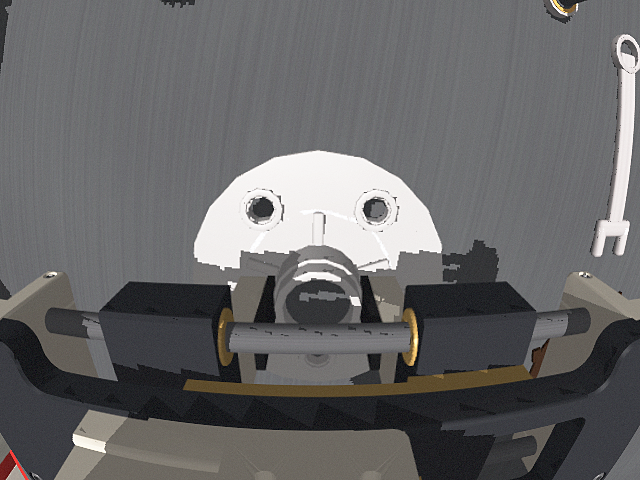

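The plate is held and lifted: −4 N in z, with holes at (263,208) and (377,208). I'll work out its pose in the hand.

```bash
python3 - <<'E'
from h import *
p,im,d=load('w6')
cv2.imwrite('pics/w6z.png',cv2.resize(im[140:320,185:450],None,fx=3,fy=3,interpolation=2))
tcp=np.array([.5760,.2439,.2484])
for z in(.059,.061,.063):
    q=px2plane('wrist',[(262.5,208.5),(377,209)],z,p); print(z,q,np.linalg.norm(q[0]-q[1]))
    v=q[0]-q[1]; m=(q[0]+q[1])/2; a=np.arctan2(v[1],v[0]); # perpendicular toward centre (+y)
    c=m[:2]+.046*np.cos(np.radians(36))*np.array([-np.sin(a),np.cos(a)]); print('centre',c,'phase',(np.degrees(a)-90+36+720)%72, np.degrees(a), c-tcp[:2])
E
```

```text
0.059 [[0.60869117 0.21074379 0.059     ]
 [0.55509528 0.20240483 0.059     ]] 0.05424073986797263
centre [0.57617183 0.24334666] phase 26.843715919464557 8.843715919464593 [ 0.00017183 -0.00055334]
0.061 [[0.60845891 0.21020185 0.061     ]
 [0.55549525 0.20196126 0.061     ]] 0.05360090461914794
centre [0.57625569 0.24285391] phase 26.843715919464557 8.843715919464588 [ 0.00025569 -0.00104609]
0.063 [[0.60822666 0.20965992 0.063     ]
 [0.55589522 0.2015177  0.063     ]] 0.05296106937032348
centre [0.57633955 0.24236116] phase 26.843715919464557 8.843715919464579 [ 0.00033955 -0.00153884]
```

View pics/w6z.png

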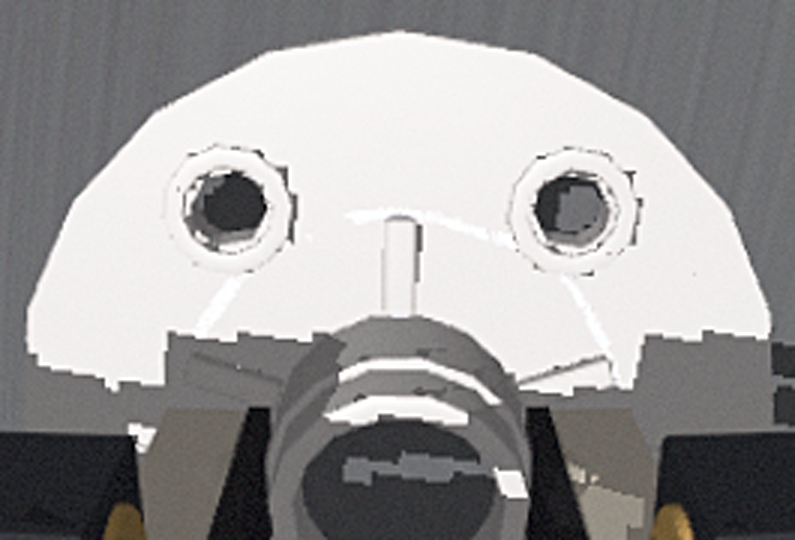

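arm_command:
  targets:
    - [[0, 0, 0], [0, 0, 40], 0.7]
    - [[0, 0, 0], [-2, -25, 40], 0.7]
    - [[0, 0, 0], [-3, -40, 20], 0.7]
    - [[0, 0, 0], [-3, -45, 10], 0.7]
    - [[0, 0, 0], [-3, -45, 0], 0.7]
    - [[0, 0, 0], [-3, -45, 0], 0.7]
    - [[0, 0, 0], [-3, -45, 0], 0.7]
    - [[0, 0, 0], [-3, -45, 0], 0.7]

```text
t: 6.55
eef_pos: [0.5547, -0.0481, 0.3552]
ee_rot: [3.14, 0.0, -1.414]
force: [1.2, 0.1, -3.9]
width: 0.0398
```

arm_command:
  targets:
    - [[0, 0, 0.012], [-3, -40, 0], 0.7]
    - [[0, 0, 0.012], [-3, -35, 0], 0.7]
    - [[0, 0, 0], [-3, -25, 0], 0.7]
    - [[0, 0, 0], [-1, -11, 0], 0.7]
    - [[0, 0, 0], [0, 0, 0], 0.7]
    - [[0, 0, 0], [0, 0, -15], 0.7]
    - [[0, 0, 0], [0, 0, 0], 0.7]
    - [[0, 0, 0], [0, 0, 0], 0.7]

```text
t: 7.35
eef_pos: [0.5457, -0.1566, 0.3412]
ee_rot: [3.14, 0.0, -1.389]
force: [0.2, 0.1, -3.4]
width: 0.0397
```

```bash
python3 - <<'E'
from h import *
L=[]
s=get_state(); print(s['t'],s['eef_pos'],s['ee_rot'],s['force'],s['width'])
shot('w7')
s=get_state(); print(s['t'],s['eef_pos'],s['ee_rot'],s['force'],s['width'])
shot('s7','scene'); shot('t7','top')
im=cv2.imread('pics/w7.png'); cv2.imwrite('pics/w7z.png',cv2.resize(im[120:330,185:450],None,fx=2.8,fy=2.8,interpolation=2))
im=cv2.imread('pics/s7.png'); cv2.imwrite('pics/s7z.png',cv2.resize(im[180:340,130:330],None,fx=3.6,fy=3.6,interpolation=2))
E
```

```text
7.35 [ 0.54570304 -0.15663279  0.34116589] [ 3.14004248e+00  2.91645073e-04 -1.38894807e+00] [ 0.15542849  0.08993479 -3.38623774] 0.03973772043995589
7.4 [ 0.54594006 -0.15670241  0.34171309] [ 3.14116949e+00 -2.84213348e-05 -1.38880884e+00] [-0.66319451  0.09792347 -3.56266927] 0.03968793981579855
```

View pics/w7z.png

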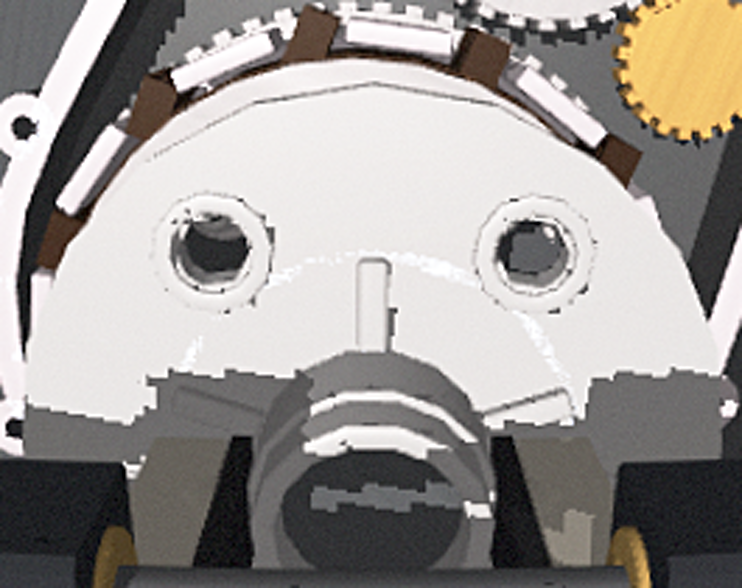

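View pics/s7z.png

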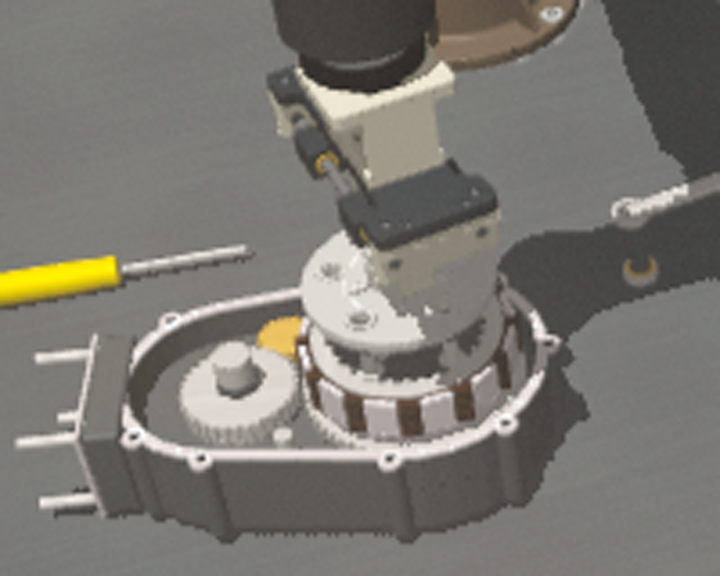

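```bash
cat >> h.py <<'E'
def two(p,a,b,z,tcp=None):
    q=px2plane('wrist',[a,b],z,p); v=q[0]-q[1]; m=(q[0]+q[1])/2; t=np.arctan2(v[1],v[0])
    c=m[:2]+.046*np.cos(np.radians(36))*np.array([-np.sin(t),np.cos(t)]); print('sep',np.hypot(*v[:2]),'centre',c,'phase',(np.degrees(t)-54)%72)
E
python3 - <<'E'
from h import *
p,_,_=load('w7')
k=lambda u,v:(u/2.8+185-.32,v/2.8+120-.32)
two(p,k(213,252),k(535,253),.155)
p1,_,_=load('w1')
z1=np.array([(257,60),(526,57)])/3.6+[210,80]-.36
two(p1,z1[0],z1[1],.126)
E
```

```text
sep 0.05316444916218329 centre [ 0.54531716 -0.15825059] phase 28.232598870430422
sep 0.05384902176016993 centre [ 0.54940768 -0.15809473] phase 28.140842829794337
```

arm_command:
  targets:
    - [[0, 0, 0], [3, 0, 0], 0.7]
    - [[0, 0, 0], [0, 0, -6], 0.7]
    - [[0, 0, 0], [0, 0, 0], 0.7]
    - [[0, 0, 0], [0, 0, 0], 0.7]

```text
t: 7.9
eef_pos: [0.5486, -0.1574, 0.3353]
ee_rot: [3.141, 0.0, -1.39]
force: [0.0, 0.2, -3.3]
width: 0.0394
```

```bash
python3 - <<'E'
from h import *
s=get_state(); print(s['t'],s['eef_pos'],s['ee_rot'],s['force'],s['width'])
shot('w8')
im=cv2.imread('pics/w8.png'); cv2.imwrite('pics/w8z.png',cv2.resize(im[120:330,185:450],None,fx=2.8,fy=2.8,interpolation=2))
E
```

```text
7.9 [ 0.54859218 -0.15738922  0.33533171] [ 3.14086259e+00  1.14327639e-04 -1.38983364e+00] [ 0.00691505  0.22392283 -3.27089679] 0.039356111468963347
```

View pics/w8z.png

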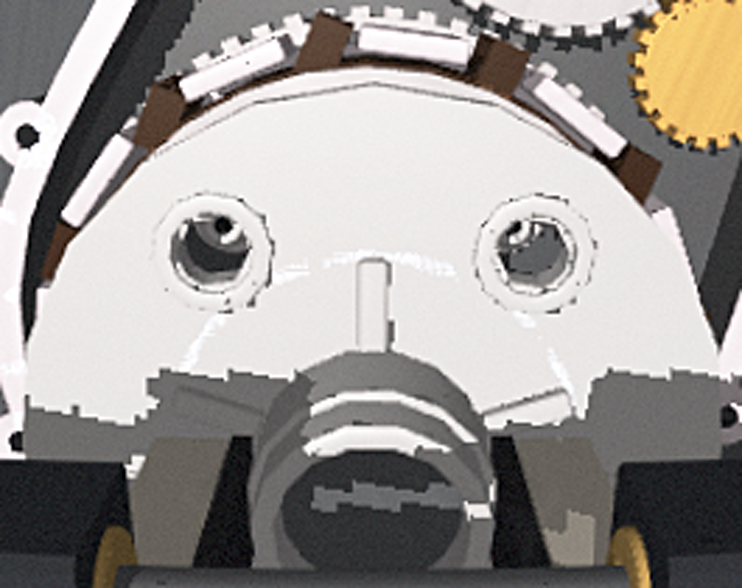

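Both post tips show through the holes, at (222,228) and (520,230) in the zoom. I'll compare their position directly with the holes.

```bash
python3 - <<'E'
from h import *
p,_,_=load('w8')
k=lambda u,v:(u/2.8+185-.32,v/2.8+120-.32)
two(p,k(213,252),k(535,253),.1486)
two(p,k(222,228),k(520,230),.126)
E
```

```text
sep 0.05334285705381761 centre [ 0.54829955 -0.1588934 ] phase 28.189098153152848
sep 0.05569445985892968 centre [ 0.54871754 -0.15763987] phase 27.972100350847825
```

arm_command:
  targets:
    - [[0, 0, 0], [0.4, 0.8, -5], 0.7]
    - [[0, 0, 0], [0, 0, -4], 0.7]
    - [[0, 0, 0], [0, 0, 0], 0.7]

```text
t: 8.25
eef_pos: [0.5488, -0.1566, 0.3258]
ee_rot: [3.14, 0.0, -1.39]
force: [-0.7, -0.9, -3.8]
width: 0.04
```

arm_command:
  targets:
    - [[0, 0, 0], [0, 0, -2], 0.7]
    - [[0, 0, 0], [0, 0, 0], 0.7]

```text
t: 8.45
eef_pos: [0.5491, -0.1566, 0.3244]
ee_rot: [3.141, 0.0, -1.39]
force: [0.0, -0.2, -4.0]
width: 0.0398
```

arm_command:
  targets:
    - [[0, 0, 0], [0, 0, -2], 0.7]
    - [[0, 0, 0], [0, 0, 0], 0.7]

```text
t: 8.65
eef_pos: [0.549, -0.1566, 0.3224]
ee_rot: [3.141, 0.0, -1.39]
force: [-0.6, 0.3, -4.6]
width: 0.0398
```

```bash
python3 - <<'E'
from h import *
s=get_state(); print(s['t'],s['eef_pos'],s['ee_rot'],s['force'],s['moment'],s['width'])
shot('w9')
im=cv2.imread('pics/w9.png'); cv2.imwrite('pics/w9z.png',cv2.resize(im[120:330,185:450],None,fx=2.8,fy=2.8,interpolation=2))
E
```

```text
8.65 [ 0.54902511 -0.15656363  0.32244275] [ 3.14131606e+00  1.15036301e-04 -1.38984637e+00] [-0.61558684  0.30655429 -4.64065081] [ 0.00459476  0.13480598 -0.02789316] 0.039778106403290055
```

View pics/w9z.png

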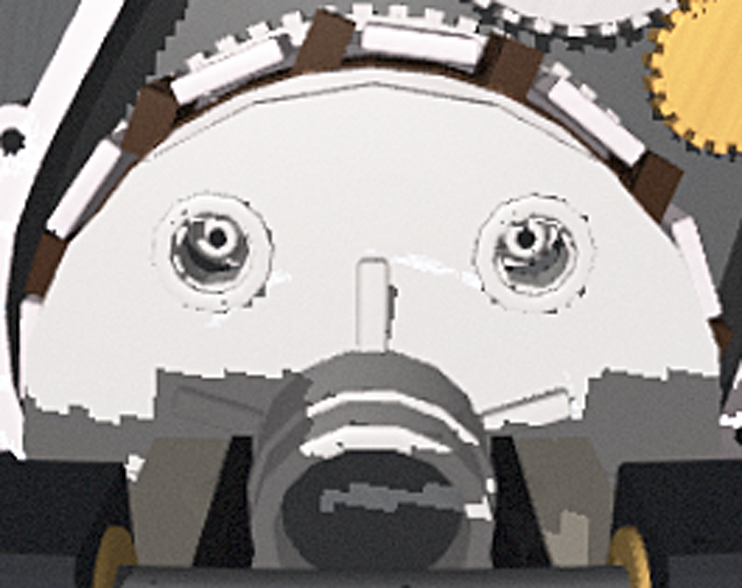

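Now the tips are at (217,238) and (525,238) and sit inside the holes.

```bash
python3 - <<'E'
from h import *
p,_,_=load('w9')
k=lambda u,v:(u/2.8+185-.32,v/2.8+120-.32)
two(p,k(213,252),k(535,253),.1355)
two(p,k(217,238),k(525,238),.126)
E
```

```text
sep 0.05341636640652607 centre [ 0.54882761 -0.15800644] phase 28.19676558281777
sep 0.05377739722659231 centre [ 0.54925681 -0.15814993] phase 28.373874253438615
```

arm_command:
  targets:
    - [[0, 0, 0], [0, 0, -1], 0.7]
    - [[0, 0, 0], [0, 0, -1], 0.7]
    - [[0, 0, 0], [0, 0, 0], 0.7]

```text
t: 9.0
eef_pos: [0.549, -0.1566, 0.3205]
ee_rot: [3.141, 0.0, -1.39]
force: [-1.4, 0.5, -4.6]
width: 0.0399
```

arm_command:
  targets:
    - [[0, 0, 0], [0, 0, -1], 0.7]
    - [[0, 0, 0], [0, 0, 0], 0.7]

```text
t: 9.2
eef_pos: [0.5491, -0.1566, 0.3195]
ee_rot: [3.141, 0.0, -1.39]
force: [0.2, 0.3, -4.0]
width: 0.0399
```

arm_command:
  targets:
    - [[0, 0, 0], [0, 0, -1], 0.7]
    - [[0, 0, 0], [0, 0, -1], 0.7]
    - [[0, 0, 0], [0, 0, -1], 0.7]
    - [[0, 0, 0], [0, 0, 0], 0.7]

```text
t: 9.6
eef_pos: [0.5491, -0.1566, 0.3164]
ee_rot: [3.141, 0.0, -1.39]
force: [-0.5, 0.4, -5.0]
width: 0.0397
```

arm_command:
  targets:
    - [[0, 0, 0], [0, 0, -1.5], 0.7]
    - [[0, 0, 0], [0, 0, -1.5], 0.7]
    - [[0, 0, 0], [0, 0, -1.5], 0.7]
    - [[0, 0, 0], [0, 0, 0], 0.7]

```text
t: 10.0
eef_pos: [0.549, -0.1566, 0.3118]
ee_rot: [3.141, 0.0, -1.39]
force: [-0.3, -1.2, -3.9]
width: 0.0398
```

arm_command:
  targets:
    - [[0, 0, 0], [0, 0, -1.5], 0.7]
    - [[0, 0, 0], [0, 0, -1.5], 0.7]
    - [[0, 0, 0], [0, 0, 0], 0.7]

```text
t: 10.3
eef_pos: [0.5491, -0.1566, 0.3089]
ee_rot: [3.141, 0.0, -1.39]
force: [0.6, -0.6, -5.6]
width: 0.0396
```

arm_command:
  targets:
    - [[0, 0, 0], [0, 0, -1], 0.7]
    - [[0, 0, 0], [0, 0, 0], 0.7]

```text
t: 10.5
eef_pos: [0.5491, -0.1566, 0.3081]
ee_rot: [3.141, 0.0, -1.39]
force: [0.0, -0.4, -4.3]
width: 0.0399
```

arm_command:
  targets:
    - [[0, 0, 0], [0, 0, -1], 0.7]
    - [[0, 0, 0], [0, 0, 0], 0.7]

```text
t: 10.7
eef_pos: [0.5491, -0.1566, 0.3071]
ee_rot: [3.141, 0.0, -1.39]
force: [1.0, -0.7, -4.7]
width: 0.0399
```

arm_command:
  targets:
    - [[0, 0, 0], [0, 0, -0.6], 0.7]
    - [[0, 0, 0], [0, 0, 0], 0.7]

```text
t: 10.9
eef_pos: [0.5491, -0.1566, 0.3068]
ee_rot: [-3.141, -0.0, -1.39]
force: [-0.8, -0.7, -3.1]
width: 0.0395
```

arm_command:
  targets:
    - [[0, 0, 0], [0, 0, -0.7], 0.7]
    - [[0, 0, 0], [0, 0, 0], 0.7]
    - [[0, 0, 0], [0, 0, 0], 0.7]

```text
t: 11.2
eef_pos: [0.5491, -0.1566, 0.3067]
ee_rot: [-3.141, -0.0, -1.39]
force: [-3.6, 1.4, 6.0]
width: 0.0398
```

```bash
python3 - <<'E'
from h import *
s=get_state(); print(s['t'],s['eef_pos'],s['ee_rot'],s['force'],s['moment'],s['width'])
shot('w10'); shot('s10','scene')
im=cv2.imread('pics/w10.png'); cv2.imwrite('pics/w10z.png',cv2.resize(im[120:330,185:450],None,fx=2.8,fy=2.8,interpolation=2))
im=cv2.imread('pics/s10.png'); cv2.imwrite('pics/s10z.png',cv2.resize(im[220:320,190:310],None,fx=5,fy=5,interpolation=2))
E
```

```text
11.2 [ 0.54908602 -0.15660773  0.30668524] [-3.14110339e+00 -3.22167373e-04 -1.38956156e+00] [-3.64330899  1.3960344   5.95594366] [0.57235558 1.51556798 0.01246392] 0.03977553757942174
```

View pics/w10z.png

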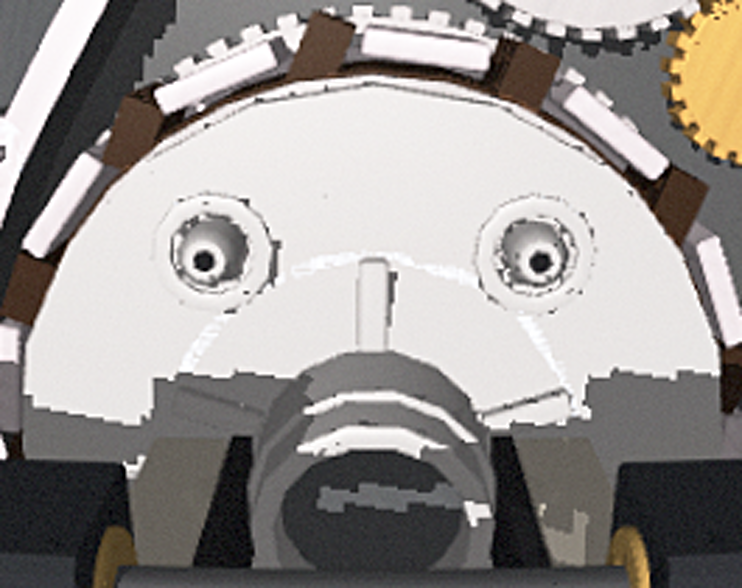

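View pics/s10z.png

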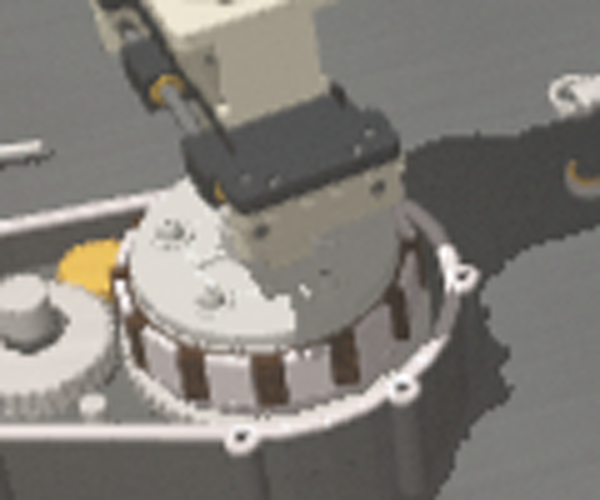

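The plate is home: contact is about 10 N at the predicted height, and the posts stand through the holes. I'll open the fingers and lift.

arm_command:
  targets:
    - [[0, 0, 0], [0, 0, 0.6], 0.7]
    - [[0, 0, 0], [0, 0, 0], 0.35]
    - [[0, 0, 0], [0, 0, 0], 0.35]
    - [[0, 0, 0], [0, 0, 0], 0.35]
    - [[0, 0, 0], [0, 0, 0], 0.35]
    - [[0, 0, 0], [0, 0, 0], 0.35]

```text
t: 11.9
eef_pos: [0.5492, -0.1566, 0.3064]
ee_rot: [-3.141, -0.0, -1.39]
force: [-0.7, 0.1, -1.5]
width: 0.0566
```

arm_command:
  targets:
    - [[0, 0, 0], [0, 0, 3], 0.35]
    - [[0, 0, 0], [0, 0, 15], 0.35]
    - [[0, 0, 0], [0, 0, 40], 0.35]
    - [[0, 0, 0], [0, 20, 40], 0.35]
    - [[0, 0, 0], [0, 30, 15], 0.35]
    - [[0, 0, 0], [0, 0, 0], 0.35]

```text
t: 12.5
eef_pos: [0.5496, -0.1047, 0.4231]
ee_rot: [-3.135, -0.0, -1.388]
force: [-1.0, 0.8, -0.1]
width: 0.0569
```

```bash
python3 - <<'E'
from h import *
s=get_state(); print(s['t'],s['eef_pos'],s['ee_rot'],s['force'],s['width'])
shot('w11')
E
```

```text
12.5 [ 0.54963689 -0.10470666  0.42312787] [-3.13534664e+00 -4.83968901e-04 -1.38794034e+00] [-1.02393374  0.75985497 -0.06045506] 0.056856519931718225
```

View pics/w11.png

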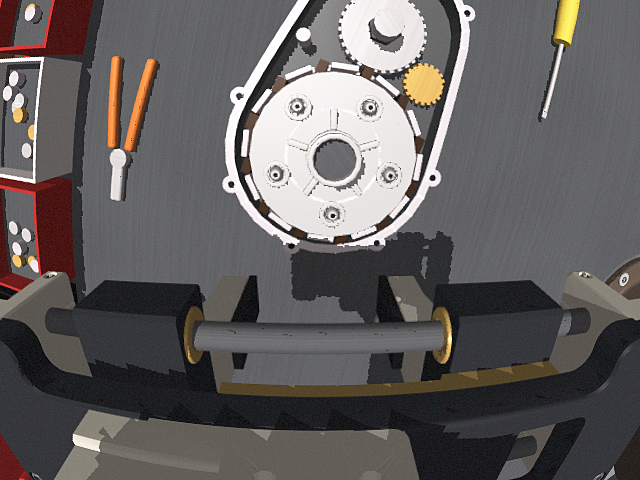

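All five posts are through the holes, with the bore at (335,158). I'll take a steady close shot to locate the bore.

arm_command:
  targets:
    - [[0, 0, 0], [0, 0, 0], 0.35]
    - [[0, 0, 0], [0, 0, 0], 0.35]

```text
t: 12.75
eef_pos: [0.5489, -0.107, 0.4185]
ee_rot: [3.14, 0.0, -1.39]
force: [0.3, 0.3, -0.6]
width: 0.0572
```

```bash
python3 - <<'E'
from h import *
s=get_state(); print(s['t'],s['eef_pos'],s['ee_rot'],s['force'],s['width'])
p,im,d=shot('w12')
im=cv2.imread('pics/w12.png'); cv2.imwrite('pics/w12z.png',cv2.resize(im[85:235,250:430],None,fx=4,fy=4,interpolation=2))
E
```

```text
12.75 [ 0.548872   -0.10701392  0.41851367] [ 3.13981503e+00  1.39512351e-04 -1.39021561e+00] [ 0.27712409  0.31609778 -0.60714604] 0.057172024162501424
```

View pics/w12z.png

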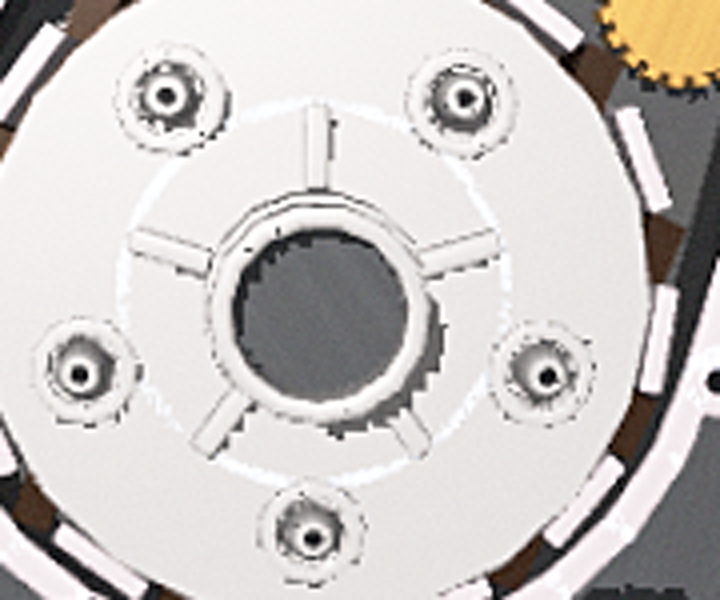

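```bash
python3 - <<'E'
from h import *
p,_,_=load('w12')
k=lambda u,v:(u/4+250-.37,v/4+85-.37)
print(px2plane('wrist',[k(320,314)],.148,p), px2plane('wrist',[k(321,314)],.148,p))
z=np.array([k(*a) for a in((166,96),(466,98),(548,375),(312,536),(79,373))]); print(fit5(px2plane('wrist',z,.126,p)))
z=np.array([k(*a) for a in((173,98),(462,101),(543,372),(312,532),(85,370))]); print(fit5(px2plane('wrist',z,.120,p)))
E
```

```text
[[ 0.54916364 -0.15780393  0.148     ]] [[ 0.54899799 -0.15783485  0.148     ]]
(array([ 0.5494296 , -0.15834434,  0.49220125]), np.float64(0.43700084527971417))
(array([ 0.54902141, -0.15794535,  0.48991309]), np.float64(0.5043679001067725))
```

arm_command:
  targets:
    - [[0, 0, 0], [-19, 36, 0], 0.5]
    - [[0, 0, 0], [-19, 36, 0], 0.5]
    - [[0, 0, 0], [-19, 36, -10], 0.5]
    - [[0, 0, 0], [-19, 36, -20], 0.5]
    - [[0, 0, 0], [-19, 36, -25], 0.5]
    - [[0, 0, 0], [-19, 36, -25], 0.5]
    - [[0, 0, 0], [0, 0, 0], 0.5]
    - [[0, 0, 0], [0, 0, 0], 0.5]

```text
t: 13.6
eef_pos: [0.4349, 0.1098, 0.3388]
ee_rot: [3.14, -0.001, -1.388]
force: [-0.3, 0.2, 0.3]
width: 0.0437
```

```bash
python3 - <<'E'
from h import *
s=get_state(); print(s['t'],s['eef_pos'],s['ee_rot'],s['force'],s['width'])
p,im,d=shot('w13'); print(proj('wrist',[[.4398,.0415,.034],[.4398,.0415,.01]],p))
E
```

```text
13.6 [0.43489975 0.10982258 0.33884618] [ 3.14001532e+00 -1.19104874e-03 -1.38757319e+00] [-0.3140592   0.16173603  0.28149   ] 0.04374034603570386
[[326.69094352 134.77906492]
 [325.92332243 133.52641137]]
```

View pics/w13.png

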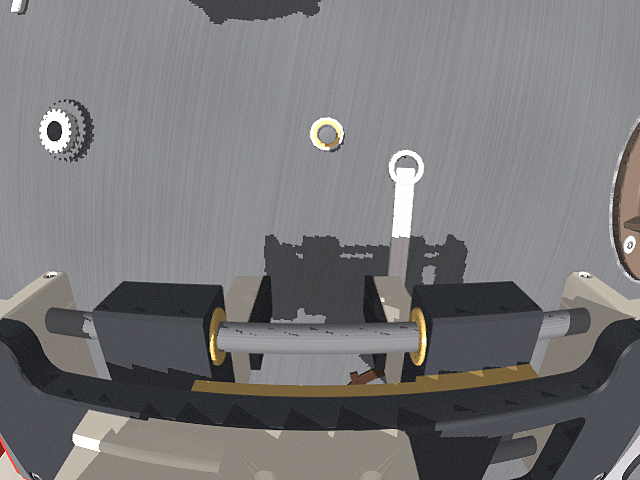

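The bearing at (327,134) is exactly where predicted from w3, so I'll go down to it.

arm_command:
  targets:
    - [[0, 0, 0], [2, -34, -10], 0.5]
    - [[0, 0, 0], [3, -34, -20], 0.5]
    - [[0, 0, 0], [0, 0, -35], 0.5]
    - [[0, 0, 0], [0, 0, -35], 0.5]
    - [[0, 0, 0], [0, 0, -20], 0.5]
    - [[0, 0, 0], [0, 0, 0], 0.5]
    - [[0, 0, 0], [0, 0, 0], 0.5]

```text
t: 14.35
eef_pos: [0.4409, 0.0407, 0.22]
ee_rot: [-3.142, -0.0, -1.391]
force: [-0.1, -0.0, 0.8]
width: 0.0435
```

```bash
python3 - <<'E'
from h import *
s=get_state(); print(s['t'],s['eef_pos'],s['ee_rot'],s['force'],s['width'])
p,im,d=shot('w14'); print(proj('wrist',[[.4398,.0417,.034],[.4398,.0417,.01]],p))
E
```

```text
14.35 [0.44094179 0.04072251 0.22001779] [-3.14158603e+00 -4.05843894e-04 -1.39121588e+00] [-0.09194833 -0.03636639  0.78738171] 0.0434683549297146
[[319.04934699 288.66213718]
 [318.86789757 269.51268075]]
```

View pics/w14.png

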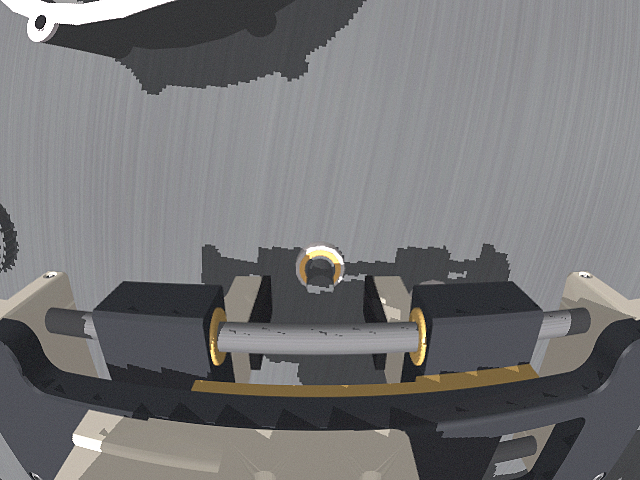

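arm_command:
  targets:
    - [[0, 0, 0], [-1, 0.3, -15], 0.5]
    - [[0, 0, 0], [0, 0, -14], 0.5]
    - [[0, 0, 0], [0, 0, 0], 0.5]
    - [[0, 0, 0], [0, 0, 0], 0.9]
    - [[0, 0, 0], [0, 0, 0], 0.9]
    - [[0, 0, 0], [0, 0, 0], 0.9]
    - [[0, 0, 0], [0, 0, 0], 0.9]
    - [[0, 0, 0], [0, 0, 0], 0.9]
  squeeze: 25

```text
t: 15.2
eef_pos: [0.4393, 0.0418, 0.1909]
ee_rot: [-3.141, 0.0, -1.39]
force: [0.2, -0.5, 4.1]
width: 0.0128
```

arm_command:
  targets:
    - [[0, 0, 0], [0, 0, 0], 0.9]
    - [[0, 0, 0], [0, 0, 0], 0.9]
    - [[0, 0, 0], [0, 0, 0], 0.9]
    - [[0, 0, 0], [0, 0, 0], 0.9]
    - [[0, 0, 0], [0, 0, 0], 0.9]
    - [[0, 0, 0], [0, 0, 0], 0.9]

```text
t: 15.8
eef_pos: [0.4393, 0.0419, 0.1908]
ee_rot: [-3.141, 0.0, -1.39]
force: [-3.0, -0.1, 6.4]
width: 0.0135
```

```bash
python3 - <<'E'
from h import *
s=get_state(); print(s['t'],s['eef_pos'],s['ee_rot'],s['force'],s['width'])
E
```

```text
15.8 [0.43931372 0.04185021 0.19082961] [-3.14104276e+00  7.02625467e-05 -1.38950543e+00] [-3.03634498 -0.06300255  6.38434712] 0.013455456975547833
```

arm_command:
  targets:
    - [[0, 0, 0], [0, 0, 10], 0.9]
    - [[0, 0, 0], [0, 0, 30], 0.9]
    - [[0, 0, 0], [0, 0, 30], 0.9]
    - [[0, 0, 0], [0, 0, 0], 0.9]
    - [[0, 0, 0], [0, 0, 0], 0.9]

```text
t: 16.3
eef_pos: [0.439, 0.0417, 0.2613]
ee_rot: [-3.14, 0.001, -1.39]
force: [-0.9, 0.5, -1.6]
width: 0.0133
```

```bash
python3 - <<'E'
from h import *
s=get_state(); print(s['t'],s['eef_pos'],s['ee_rot'],s['force'],s['width'])
p,im,d=shot('w15')
cv2.imwrite('pics/w15z.png',cv2.resize(cv2.imread('pics/w15.png')[200:350,200:440],None,fx=3.3,fy=3.3,interpolation=2))
shot('s15','scene')
cv2.imwrite('pics/s15z.png',cv2.resize(cv2.imread('pics/s15.png')[130:330,200:400],None,fx=3,fy=3,interpolation=2))
E
```

```text
16.3 [0.43903398 0.04170965 0.26132832] [-3.13965652e+00  9.44895709e-04 -1.38999369e+00] [-0.91054695  0.47169423 -1.61568774] 0.013294491793743365
```

View pics/w15z.png

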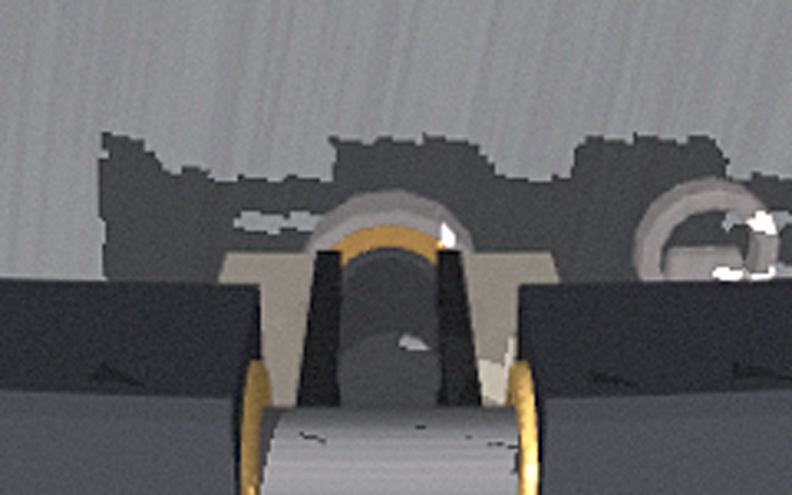

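View pics/s15z.png

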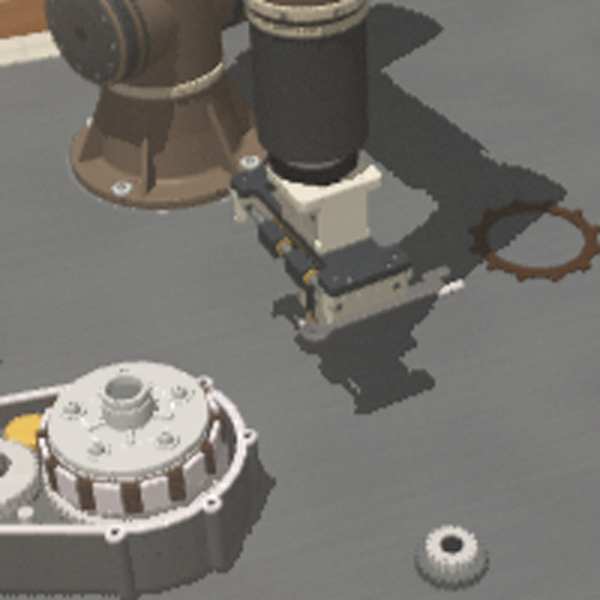

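The bearing is held upright. I'll carry it over the bore.

arm_command:
  targets:
    - [[0, 0, 0], [0, 0, 45], 0.9]
    - [[0, 0, 0], [15, -25, 40], 0.9]
    - [[0, 0, 0], [20, -38, 15], 0.9]
    - [[0, 0, 0], [23, -40, 0], 0.9]
    - [[0, 0, 0], [23, -40, 0], 0.9]
    - [[0, 0, 0], [19, -36, 0], 0.9]
    - [[0, 0, 0], [10, -20, 0], 0.9]
    - [[0, 0, 0], [0, 0, 0], 0.9]

```text
t: 17.2
eef_pos: [0.5499, -0.1597, 0.3581]
ee_rot: [3.138, 0.0, -1.393]
force: [-0.6, 0.3, -0.8]
width: 0.013
```

arm_command:
  targets:
    - [[0, 0, 0], [0, 0, 0], 0.9]
    - [[0, 0, 0], [0, 0, 0], 0.9]

```text
t: 17.4
eef_pos: [0.5487, -0.1568, 0.3596]
ee_rot: [3.14, 0.0, -1.389]
force: [-0.6, 0.2, -0.8]
width: 0.0129
```

```bash
python3 - <<'E'
from h import *
s=get_state(); print(s['t'],s['eef_pos'],s['ee_rot'],s['force'],s['width'])
p,im,d=shot('w16')
cv2.imwrite('pics/w16z.png',cv2.resize(cv2.imread('pics/w16.png')[150:350,200:440],None,fx=3,fy=3,interpolation=2))
E
```

```text
17.4 [ 0.54872398 -0.15676499  0.35963681] [ 3.13998465e+00  4.25720544e-04 -1.38945385e+00] [-0.62594367  0.24278871 -0.75005037] 0.012941909245713857
```

View pics/w16z.png

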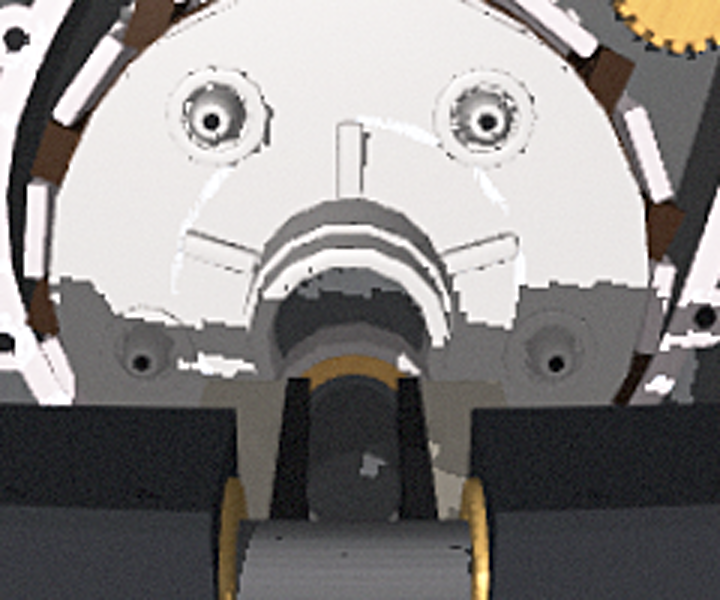

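```bash
python3 - <<'E'
from h import *
p,_,_=load('w16'); yaw=-1.3895; tx=np.array([np.cos(yaw),np.sin(yaw)]); t=np.array([.5487,-.1567])
u=.3596-.1909
for off in(-1.5,-1,-.5,0,.5):
    o=t+np.array([0,off*1e-3])
    print(off,proj('wrist',[[*(o+tx*r),u+z] for r,z in((.0128,0),(.0138,.001),(.0138,.01))],p)[:,1].round(1), 'x',proj('wrist',[[*(o),u+.005]],p)[0,0].round(1))
b=np.array([.5491,-.158])
print('bore front inner/outer', proj('wrist',[[*(b+tx*r),.148] for r in(.015,.019)],p).round(1),proj('wrist',[[*b,.148]],p))
# lateral edges
n=np.array([-tx[1],tx[0]])
print(proj('wrist',[[*(b+s*.015*n),.148] for s in(-1,1)],p)[:,0], proj('wrist',[[*(t+s*.0138*n),u+.005] for s in(-1,1)],p)[:,0])
cv2.imwrite('pics/w16y.png',cv2.resize(cv2.imread('pics/w16.png')[205:285,270:365],None,fx=7,fy=7,interpolation=2))
E
```

```text
-1.5 [255.9 254.7 261.7] x 317.0
-1 [256.8 255.7 262.7] x 316.9
-0.5 [257.8 256.6 263.6] x 316.7
0 [258.7 257.5 264.6] x 316.5
0.5 [259.6 258.5 265.6] x 316.3
bore front inner/outer [[316.2 238.5]
 [316.2 231.4]] [[316.22761034 264.07172314]]
[343.21141693 289.24950741] [344.47397646 288.51192128]
```

View pics/w16y.png

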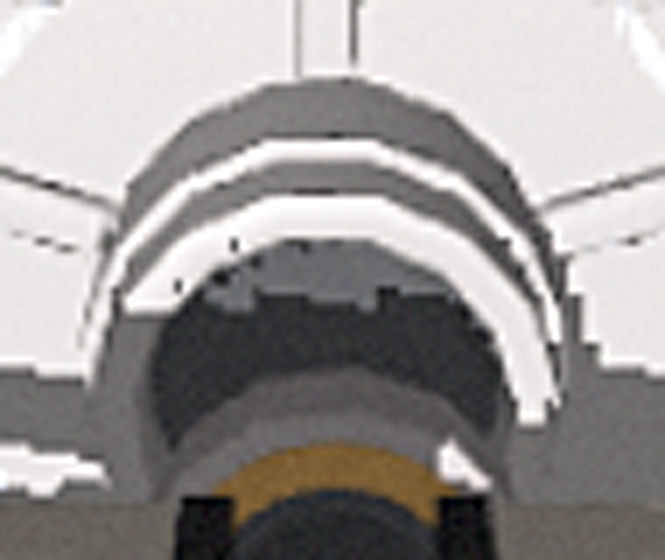

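arm_command:
  targets:
    - [[0, 0, 0], [0.3, -0.6, -9], 0.9]
    - [[0, 0, 0], [0, 0, -8], 0.9]
    - [[0, 0, 0], [0, 0, 0], 0.9]
    - [[0, 0, 0], [0, 0, 0], 0.9]

```text
t: 17.85
eef_pos: [0.5493, -0.1576, 0.3431]
ee_rot: [3.141, 0.0, -1.389]
force: [-0.2, 0.4, -0.6]
width: 0.0132
```

```bash
python3 - <<'E'
from h import *
s=get_state(); print(s['t'],s['eef_pos'],s['ee_rot'],s['force'],s['width'])
p,im,d=shot('w17')
cv2.imwrite('pics/w17y.png',cv2.resize(cv2.imread('pics/w17.png')[205:285,270:365],None,fx=7,fy=7,interpolation=2))
E
```

```text
17.85 [ 0.54931478 -0.15763614  0.34313622] [ 3.14081008e+00  9.71916389e-06 -1.38928564e+00] [-0.21080198  0.39688291 -0.56652503] 0.013185538826685906
```

View pics/w17y.png

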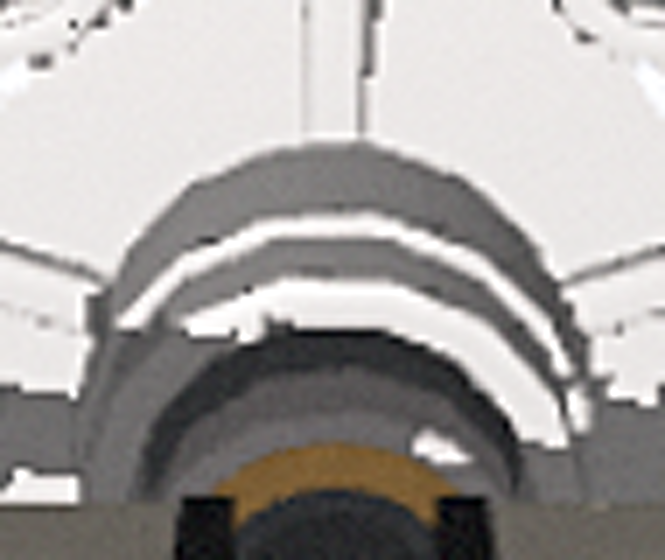

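The bearing is centred over the bore, with even gaps left and right, so I'll lower it gently.

arm_command:
  targets:
    - [[0, 0, 0], [0, 0, -2], 0.9]
    - [[0, 0, 0], [0, 0, -2], 0.9]
    - [[0, 0, 0], [0, 0, 0], 0.9]

```text
t: 18.2
eef_pos: [0.5493, -0.1579, 0.3392]
ee_rot: [3.141, 0.0, -1.39]
force: [-0.9, -0.9, -1.4]
width: 0.0128
```

arm_command:
  targets:
    - [[0, 0, 0], [0, 0, -1], 0.9]
    - [[0, 0, 0], [0, 0, -1], 0.9]
    - [[0, 0, 0], [0, 0, 0], 0.9]

```text
t: 18.5
eef_pos: [0.5494, -0.1579, 0.3373]
ee_rot: [3.141, 0.0, -1.39]
force: [0.1, -0.5, -1.3]
width: 0.0131
```

arm_command:
  targets:
    - [[0, 0, 0], [0, 0, -1], 0.9]
    - [[0, 0, 0], [0, 0, -1], 0.9]
    - [[0, 0, 0], [0, 0, 0], 0.9]

```text
t: 18.8
eef_pos: [0.5493, -0.1579, 0.3353]
ee_rot: [3.141, 0.0, -1.39]
force: [-0.1, -0.1, -0.1]
width: 0.0132
```

arm_command:
  targets:
    - [[0, 0, 0], [0, 0, -1.5], 0.9]
    - [[0, 0, 0], [0, 0, -1.5], 0.9]
    - [[0, 0, 0], [0, 0, 0], 0.9]

```text
t: 19.1
eef_pos: [0.5493, -0.1579, 0.3322]
ee_rot: [3.141, 0.0, -1.39]
force: [-0.9, -0.3, -0.6]
width: 0.0131
```

arm_command:
  targets:
    - [[0, 0, 0], [0, 0, -1.2], 0.9]
    - [[0, 0, 0], [0, 0, -1.2], 0.9]
    - [[0, 0, 0], [0, 0, 0], 0.9]

```text
t: 19.4
eef_pos: [0.5494, -0.1579, 0.3299]
ee_rot: [3.141, 0.0, -1.39]
force: [0.4, 0.3, -0.6]
width: 0.0134
```

arm_command:
  targets:
    - [[0, 0, 0], [0, 0, -0.8], 0.9]
    - [[0, 0, 0], [0, 0, 0], 0.9]

```text
t: 19.6
eef_pos: [0.5494, -0.1579, 0.3292]
ee_rot: [3.142, 0.0, -1.39]
force: [-0.2, -0.1, -1.2]
width: 0.013
```

arm_command:
  targets:
    - [[0, 0, 0], [0, 0, -0.8], 0.9]
    - [[0, 0, 0], [0, 0, 0], 0.9]
    - [[0, 0, 0], [0, 0, 0], 0.9]

```text
t: 19.9
eef_pos: [0.5494, -0.1579, 0.3289]
ee_rot: [-3.141, -0.0, -1.39]
force: [-1.5, 0.3, 3.7]
width: 0.0132
```

arm_command:
  targets:
    - [[0, 0, 0], [0, 0, -0.5], 0.9]
    - [[0, 0, 0], [0, 0, 0], 0.9]
    - [[0, 0, 0], [0, 0, 0], 0.9]

```text
t: 20.2
eef_pos: [0.5494, -0.1579, 0.3289]
ee_rot: [-3.141, -0.0, -1.389]
force: [-3.6, 1.9, 8.2]
width: 0.0131
```

It seated at 0.3289, exactly the predicted height. I'll release and retreat.

arm_command:
  targets:
    - [[0, 0, 0], [0, 0, 1], 0.9]
    - [[0, 0, 0], [0, 0, 0], 0.5]
    - [[0, 0, 0], [0, 0, 0], 0.5]
    - [[0, 0, 0], [0, 0, 0], 0.5]
    - [[0, 0, 0], [0, 0, 0], 0.5]
    - [[0, 0, 0], [0, 0, 0], 0.5]
    - [[0, 0, 0], [0, 0, 0], 0.5]

```text
t: 20.9
eef_pos: [0.5494, -0.1579, 0.3289]
ee_rot: [3.141, -0.0, -1.39]
force: [-0.2, -0.4, -0.5]
width: 0.0435
```

arm_command:
  targets:
    - [[0, 0, 0], [0, 0, 10], 0.5]
    - [[0, 0, 0], [0, 0, 25], 0.5]
    - [[0, 0, 0], [0, 0, 35], 0.5]
    - [[0, 0, 0], [0, 20, 35], 0.5]
    - [[0, 0, 0], [0, 35, 0], 0.5]
    - [[0, 0, 0], [0, 0, 0], 0.5]
    - [[0, 0, 0], [0, 0, 0], 0.5]

```text
t: 21.6
eef_pos: [0.5493, -0.1023, 0.4348]
ee_rot: [-3.141, -0.0, -1.388]
force: [0.0, 0.1, -0.0]
width: 0.044
```

```bash
python3 - <<'E'
from h import *
s=get_state(); print(s['t'],s['eef_pos'],s['ee_rot'],s['force'],s['width'])
p,im,d=shot('w18')
cv2.imwrite('pics/w18z.png',cv2.resize(cv2.imread('pics/w18.png')[60:235,230:430],None,fx=3.4,fy=3.4,interpolation=2))
shot('s18','scene')
cv2.imwrite('pics/s18z.png',cv2.resize(cv2.imread('pics/s18.png')[220:320,190:310],None,fx=5,fy=5,interpolation=2))
E
```

```text
21.6 [ 0.54926368 -0.10232165  0.43484216] [-3.14057173e+00 -6.76405926e-05 -1.38825627e+00] [ 0.0016607  0.1125633 -0.0325993] 0.04396077649962369
```

View pics/w18z.png

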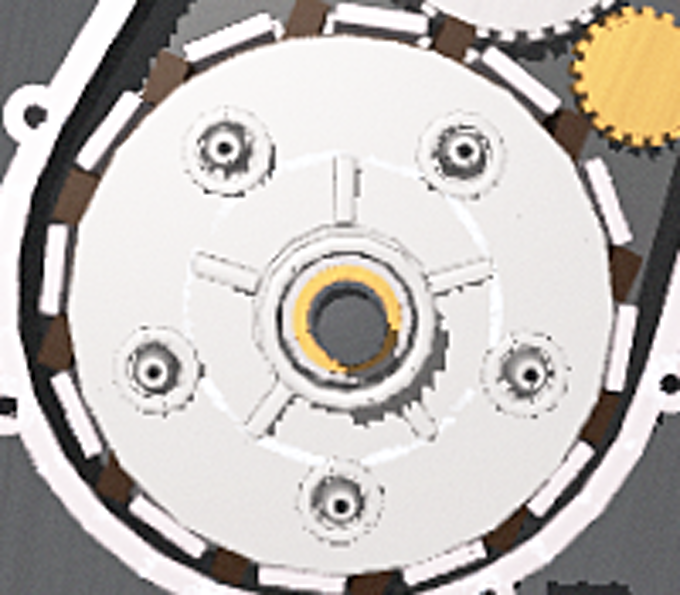

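View pics/s18z.png

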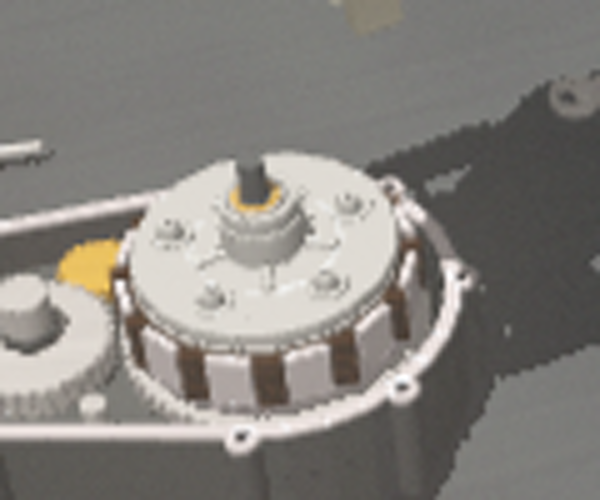

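View pics/s18.png

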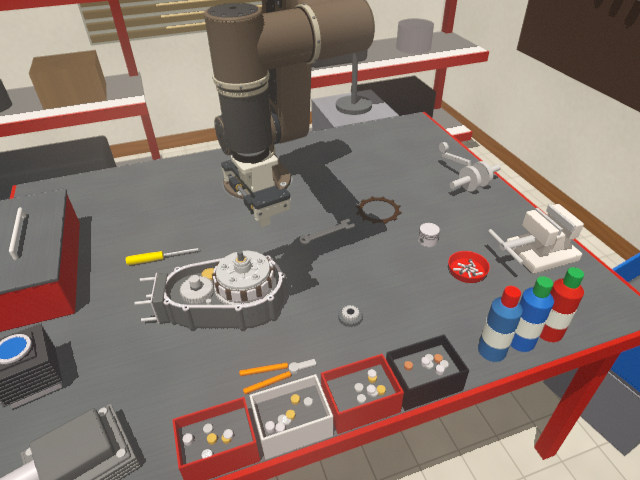

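The bearing's ring sits concentric and flush in the collar, pin up. All five posts are through, the gripper is clear and the bystanders are where they were. I'm handing the job in.

```bash
python3 -c "
from station import *
job_done(); print(get_state()['t'])"
```

```text
the job is handed in; nothing more can be done
the job is handed in; nothing more can be done
```

The pressure plate is fully home on the plate pack and the release bearing is seated in its bore, pin up. I handed the job in at about 22 s.

- **Plate:** I gripped it by the boss and turned it about 1.4° to match the post angle I measured (about 28°). I then slid it over all five posts. No contact force showed at the post ends. It came to rest at the predicted height with about 10 N, and later pictures show all five posts standing through the holes.
- **Bearing:** I gripped it by the pin and lowered it into the bore. It touched the shoulder at the predicted height with under 10 N. The last pictures show it concentric and flush with the collar.
- **Final state:** The gripper is open and clear of everything, and the force on the tool is about zero. In the scene picture the other parts and tools lie where they were.

**Disagreements:**
- The finger opening read about 1 mm below the true diameters (39.7 on the 41 mm boss, 13.2 on the 14 mm pin).
- The overhead and wrist cameras differed by 1–3.5 mm, so I aligned with the wrist camera.
- The tool read about 6 N upward while gripping the bearing. I did not find the cause; it was gone once I lifted.

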